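Lay out one cylinder's parts on the engine-build tray

ROBOT

A 6-joint arm with a two-finger parallel gripper is mounted at the origin on the work surface. World frame = base frame: x ahead of the robot, y to its left, z up, the work surface at z = 0. Lengths are in m, angles in rad, forces in N, time in s.
With the tool pointing down it reaches from about 0.375 to 0.975 m from the base axis. Payload 3.8 kg.
Tool frame: the origin (TCP) lies at the very end of the fingers, on their centre line; the grasp point (between the pads) lies 19 mm behind it (ctrl.grip_depth is the z of the grasp point in the tool frame, in m); z points along the fingers, y is the line along which they close (so a half turn about z gives the same grasp; the last joint's range is limited). The gripper opens to 85 mm and grips with 20 to 120 N. Pads are 22 mm wide; open, the fingers measure 114 mm over their backs; the gripper's body (76 mm by 85 mm) begins 54 mm behind the grasp point. The pads swing forward as they close: fully open they stand 13 mm farther back than shut.
Start: joints at [1.162, 0.264, 1.604, -0, 1.274, -0.037], TCP at [0.245, 0.629, 0.231] pointing down, gripper open.
Joint ranges: [-2.63, 2.63], [-0.94, 2.18], [0.31, 2.57], [-1.31, 4.45], [0, 2.66], [-2.55, 2.55]. Speed limits (rad/s): [2.57, 2.57, 3.14, 3.14, 3.14, 3.14].

INTERFACE

Orientations are given as a unit quaternion [w, x, y, z].
In Python, from station import ctrl gives the robot as it stands.
- The arm moves only by the tool drive_tool, never from a script. Its argument "rows" is a list of rows, each an object of numbers: "dx", "dy", "dz": the shift along the tool's x, y, z in m; "rx", "ry", "rz": the turn, a rotation vector about the tool's x, y, z in rad; "claw": the finger opening in m, from 0 to 0.0854. In form: [{"dx": .., "dy": .., "dz": .., "rx": .., "ry": .., "rz": .., "claw": ..}, ...]. A call has exactly 10 rows; each row shifts and turns the commanded pose from where the row before left it, along the tool's axes as they then stand; what a row does not reach is not made up. A row lasts 1/8 s, in which the tool goes at most 62.5 mm and 10.7 degrees, less where a joint would pass 70% of its speed; a pose out of reach is approached as far as the arm can. A call is refused whole if a number of a shift passes 0.0625 or a number of a turn 0.188, either way. A call with a gripper value outside its range is refused whole. The fingers move at their own pace and stop on an object; "squeeze" is the grip in N (left out, the last holds). Time passes only in rows, so rows that do not move let the fingers close, or fill a call up. It gives the time, the measured TCP pose, the force, the opening and the grip force at its end, in the units of the state.
- ctrl.sense(): the state, without advancing time (a new reading comes with each control period).
- ctrl.read_camera(name): name is "scene" or "top" or "wrist"; returns the picture (400x640x3 uint8, red, green, blue); there is no depth.
- ctrl.camera_model(name): a dict with "fx", "fy", "cx", "cy" (pixels), "pose" (4x4, takes a point from camera to world coordinates); the wrist camera has in their place "hand_eye" (4x4, takes a point from camera to tool coordinates, whose origin is the TCP and whose axes are the flange's). Camera axes: x right, y down, z forward; pixel columns grow to the right and rows downward; lengths in m; the calibration is good to about 2 mm. A picture is of the moment at which its call begins: read the wrist's pose just before it. camera_model takes no time and is no camera call.
- ctrl.job_done(): hands the job in; it is judged then, once.
Trained networks look in the newest picture that a camera, given by its name, has taken for a name from the list of things; names that differ only in an ending like _2 or _b are one class to them, and where a whole thing is asked for, a point or a joint stands for the part that bears it (a point fixed in the world has none). Each returns a list of dicts, best first, with "conf" (0 to 1); they miss things now and then, are a little off and sometimes report something else, mostly with a low value. They report only what shows in the picture. A call takes as long as a camera call.
- ctrl.regions_of(camera, query): "mask" (400x640 bool, what is visible of it) and "rect" ([left, top, right, bottom] in pixels, round what is visible of it).
The state is a dict: "clock": time; "joints": joint angles; "joint_velocities": joint speeds; "tau": joint torques, N m; "ee_pos": TCP position; "ee_rot": TCP orientation; "wrist_force": force on the tool from outside, world axes, zero at the start; "torque": the same for the moment, N m; "grip_width": opening from 0.0 (shut) to 1.0 (fully open); "finger_force": force on a finger pad.
Only numpy, scipy, OpenCV 4.12 (cv2) and the standard library are available. Lean on these libraries where they do the work, as an engineer would, in place of code of your own. Each camera call takes 0.05 s, during which the arm holds its last target. There are 200 camera calls.

TASK

Lay the four loose engine parts out on the flat steel tray, around the piston and the connecting rod that already lie there: stand the gudgeon pin upright midway between the piston and the middle of the rod; stand the bucket tappet directly behind the piston (towards the tray's raised back strip) with about 25 mm of clear tray between the two, and set the spring retainer centred on top of the tappet, flange down. Lay the rod cap flat in front of the open end of the rod, in line with the rod and square across it, again with about 25 mm clear. Leave the piston and the rod where they are, and do not disturb the oil filter and the wrench.

Things in the scene. Friction and masses are not known exactly. Their poses are not given: they have to be found in the camera images.
- tray: Flat steel tray with black rubber top, 300 mm (x) by 270 mm (y), fixed, left or right on the bench, slightly turned. Origin: centre of its underside; upper face 6 mm above. x points to its back edge (far from the robot), with a raised strip 14 mm thick, its top 16 mm above the bench; other edges plain. y points left.
- tin: Blue painted drip tin 240 mm square, fixed, on the other half of the bench; the four loose parts start in it. Origin: centre of its underside. Its flat floor is 4 mm above the bench, its rim 12 mm.
- piston: Aluminium piston standing crown up on the tray, left or right of the rod; 64 mm diameter, 50 mm tall, 0.4 kg, loose; stays where it is. Origin: centre of its underside. Its x points the same way as the tray's (to the back strip), z up.
- rod: Steel connecting rod lying on the tray, 120 mm long, 20 mm thick, 0.45 kg, loose; stays where it is. Origin: middle of its length, on the underside. x runs along it to the small end (36 mm ring, end at +60 mm), which points to the tray's back; its open half-round big end, 50 mm wide, points to the front, end face at x = -60 mm. Shank 22 mm wide.
- pin: Plain steel gudgeon pin standing in the tin: an upright cylinder 22 mm in diameter, 55 mm tall, about 0.1 kg. Origin: centre of its lower end, z up along it.
- tappet: Steel bucket tappet standing in the tin: an upright cylinder 32 mm in diameter, 28 mm tall, flat top, about 0.07 kg. Origin: centre of its underside, z up.
- retainer: Dark steel valve-spring retainer lying flange down in the tin: flange 36 mm in diameter and 8 mm thick, on it a boss 22 mm in diameter and 8 mm tall (16 mm in all), about 0.05 kg. Origin: centre of the flange's underside, z up.
- cap: Steel rod cap lying flat in the tin: a half ring 24 mm deep (x), 50 mm wide (y), 20 mm thick, about 0.15 kg. Origin: centre of this 24 by 50 mm outline, on the underside. Its hollow side faces its +x, at the start within 40 degrees of the tray's x. Its two ends are flat parallel faces 16 mm long at y = +-25 mm, good to grip.
- oilfilter: White spin-on oil filter canister, 76 mm diameter, 85 mm tall, standing on the bench at the outer side of the tray or the tin; leave alone. Origin: centre of its underside.
- wrench: Steel wrench 200 mm long lying flat on the bench at the outer side of the tray or the tin, roughly along the bench's x; leave alone. Origin: about mid-length, on the underside; x along it.

How it is judged:
By the outcome, as a careful person would: the job done as asked, in the order asked, and still so for the second after the job is handed in, with the robot touching nothing.
It also fails if it takes over 96 s, if anything falls off the work surface, if the arm or the gripper's body presses on something with over 40 N, if the wrist force passes 120 N, or if a joint passes its speed limit or range.

## Working session

There is one attempt and no reset: what is moved stays moved. The work goes in short steps, Python scripts to look and compute and a tool call to move; the robot and the scene stay as the last step left them, time stands still between calls to the robot, and variables do not carry over. Pictures are saved under pics/ and viewed, at most 14 in all, crops included, and the job is handed in when it is done.

Besides the shell and the picture viewer there is one more tool, called after "Request:" as a command line: name --argument value ..., lists and objects as JSON in quotes. drive_tool: Moves the arm, as the interface text tells. Its arguments: {"type":"object","properties":{"rows":{"type":"array","items":{"type":"object","properties":{"dx":{"type":"number"},"dy":{"type":"number"},"dz":{"type":"number"},"rx":{"type":"number"},"ry":{"type":"number"},"rz":{"type":"number"},"claw":{"type":"number"}}}},"squeeze":{"type":"number"}},"required":["rows"]}

```bash
ls; mkdir -p pics
python3 - <<'E'
from station import ctrl
import cv2,numpy as np
for c in ["top","scene"]:
    im=ctrl.read_camera(c); cv2.imwrite(f"pics/{c}1.png",im[:,:,::-1])
    m=ctrl.camera_model(c); print(c,m["fx"],m["fy"],m["cx"],m["cy"]); print(np.round(m["pose"],4).tolist())
m=ctrl.camera_model("wrist");print(m["fx"],m["cx"],m["cy"],np.round(m["hand_eye"],4).tolist())
s=ctrl.sense();print(s, ctrl.grip_depth)
E
```

```text
pics
top 488.3871629928796 488.3871629928796 326.4220463405163 200.15867339855566
[[-0.0284, -0.9969, 0.0729, 0.4294], [-0.9996, 0.0284, -0.0017, 0.0116], [-0.0004, -0.073, -0.9973, 1.3855], [0.0, 0.0, 0.0, 1.0]]
scene 386.83290687717744 386.83290687717744 318.24148835292664 193.6052185106953
[[0.8381, 0.3588, -0.4109, 0.9185], [0.5455, -0.5453, 0.6364, -0.6046], [0.0043, -0.7575, -0.6528, 0.6584], [0.0, 0.0, 0.0, 1.0]]
305.5108855909957 323.78357228847756 198.90808778240998 [[-0.0004, -0.9534, -0.3017, 0.0778], [1.0, -0.0006, 0.0005, -0.0006], [-0.0006, -0.3017, 0.9534, -0.1425], [0.0, 0.0, 0.0, 1.0]]
{'clock': 0.1, 'joints': array([ 1.16207210e+00,  2.64683931e-01,  1.60525878e+00, -5.53726411e-06,
        1.27371470e+00, -3.69060499e-02]), 'joint_velocities': array([ 0.00144189, -0.00135016, -0.00369286, -0.00034753, -0.0015054 ,
        0.00032133]), 'tau': array([ 4.73449454e-04, -5.16712761e+01, -3.68587518e+01, -1.11409156e-04,
        6.29723960e-03,  2.95389987e-05]), 'ee_pos': array([0.24497295, 0.62825331, 0.23007089]), 'ee_rot': array([-2.25549632e-04,  1.84839137e-01,  9.82768247e-01, -1.00744128e-03]), 'wrist_force': array([-0.43703101,  0.71157023,  0.86656791]), 'torque': array([ 0.03304744, -0.00390107, -0.01123043]), 'finger_force': 0.0, 'grip_width': 0.9990943788453814} -0.0187
```

View pics/top1.png

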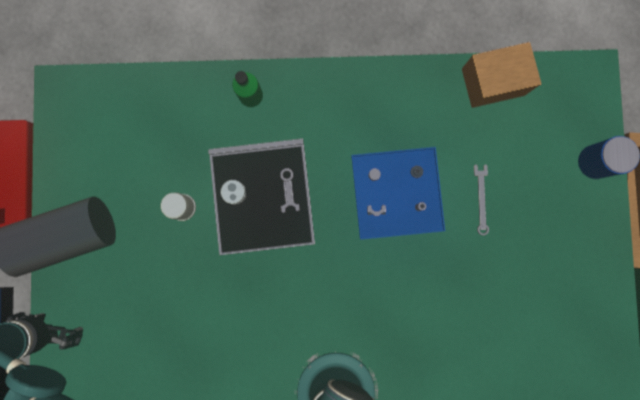

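```bash
cat > h.py <<'E'
from station import ctrl
import cv2,numpy as np
from scipy.spatial.transform import Rotation as R
def cam(c):
    m=ctrl.camera_model(c)
    if c=="wrist":
        s=ctrl.sense(); T=np.eye(4); q=s["ee_rot"]; T[:3,:3]=R.from_quat([*q[1:],q[0]]).as_matrix(); T[:3,3]=s["ee_pos"]
        m["pose"]=T@np.array(m["hand_eye"])
    m["pose"]=np.array(m["pose"]); return m
def world(m,uv,z):
    uv=np.atleast_2d(uv).astype(float)
    d=np.c_[(uv[:,0]-m["cx"])/m["fx"],(uv[:,1]-m["cy"])/m["fy"],np.ones(len(uv))]@m["pose"][:3,:3].T
    o=m["pose"][:3,3]; return (o+d*((z-o[2])/d[:,2])[:,None])[:,:2]
def proj(m,P):
    p=(np.atleast_2d(P)-m["pose"][:3,3])@m["pose"][:3,:3]
    return np.c_[p[:,0]/p[:,2]*m["fx"]+m["cx"],p[:,1]/p[:,2]*m["fy"]+m["cy"]]
def det(c,n):
    r=ctrl.regions_of(c,n); return r[0] if r else None
E
python3 - <<'E'
from h import *
H=dict(tray=.006,tin=.012,piston=.056,rod=.026,pin=.059,tappet=.032,retainer=.02,cap=.024,oilfilter=.085,wrench=.005)
m=cam("top")
for n,z in H.items():
    d=det("top",n)
    if not d: print(n,None);continue
    k=d["mask"].astype(np.uint8); v,u=np.nonzero(k)
    c=max(cv2.findContours(k,0,2)[0],key=cv2.contourArea)[:,0]
    r=cv2.minAreaRect((world(m,c,z)*1000).astype(np.float32))
    print(n,round(d["conf"],2),d["rect"],"cent",np.round(world(m,[u.mean(),v.mean()],z)[0],4),"rect mm",np.round(r[0]),np.round(r[1]),round(r[2],1))
E
```

```text
tray 0.86 [207.2, 137.6, 316.0, 252.8] cent [0.5439 0.1924] rect mm [546. 194.] [307. 275.] 4.8
tin 0.54 [415.4, 203.8, 423.8, 209.6] cent [ 0.5043 -0.2547] rect mm [ 504. -254.] [28. 20.] 88.4
piston 0.66 [220.4, 180.0, 246.5, 206.9] cent [0.5551 0.2624] rect mm [555. 263.] [69. 63.] 88.4
rod 0.87 [283.1, 170.7, 300.1, 211.8] cent [0.5495 0.1136] rect mm [555. 112.] [105.  48.] 2.5
pin None
tappet 0.67 [370.3, 168.3, 382.4, 179.8] cent [ 0.5961 -0.1257] rect mm [ 596. -127.] [31. 31.] 88.4
retainer 0.66 [410.2, 168.3, 424.4, 177.7] cent [ 0.6021 -0.2456] rect mm [ 602. -245.] [28. 28.] 87.6
cap 0.7 [369.8, 207.4, 383.8, 216.1] cent [ 0.4943 -0.131 ] rect mm [ 496. -130.] [24. 48.] 2.2
oilfilter 0.66 [159.1, 195.7, 196.6, 219.9] cent [0.5181 0.4062] rect mm [518. 407.] [94. 69.] 88.4
wrench 0.94 [475.0, 164.5, 491.0, 236.3] cent [ 0.5224 -0.43  ] rect mm [ 519. -429.] [ 37. 199.] 87.9
```

The top view shows the tray on the left (corners about 210,150 and 313,243) with the piston at (233,192) and the rod at (288,190). The tin is on the right with the tappet (375,174), retainer (416,173), cap (376,211) and pin (421,207). Next I'll look at the tray from close by.

Request:
drive_tool --rows '[{"rz": -0.152}, {"rz": -0.152}, {"rz": -0.152}, {"dx": -0.03, "dy": -0.054}, {"dx": -0.03, "dy": -0.054}, {"dx": -0.03, "dy": -0.054}, {"dx": -0.03, "dy": -0.054}, {"dx": -0.03, "dy": -0.054}, {"dx": -0.03, "dy": -0.054}, {"dx": -0.03, "dy": -0.054}]'

```text
validation failed for argument at $.ro...
```

Request:
drive_tool --rows '[{"dy": -0.03}, {"dy": -0.03}, {"dy": -0.03}, {}, {}, {}, {}, {}, {}, {}]'

```text
validation failed for argument at $.ro...
```

```bash
cat >> h.py <<'E'
H=dict(tray=.006,tin=.012,piston=.056,rod=.026,pin=.059,tappet=.032,retainer=.02,cap=.024)
def look(names,png=None):
    m=cam("wrist"); im=ctrl.read_camera("wrist")
    out={}
    vis=im[:,:,::-1].copy()
    for n in names:
        d=det("wrist",n)
        if not d: print(n,None);continue
        k=d["mask"].astype(np.uint8); c=max(cv2.findContours(k,0,2)[0],key=cv2.contourArea)
        out[n]=(d,c[:,0]); cv2.drawContours(vis,[c],-1,(0,0,255),1)
        z=H[n]; r=cv2.minAreaRect((world(m,c[:,0],z)*1000).astype(np.float32)); v,u=np.nonzero(k)
        print(n,round(d["conf"],2),"px",round(u.mean()),round(v.mean()),"cent",np.round(world(m,[u.mean(),v.mean()],z)[0],4),"rect mm",np.round(r[0],1),np.round(r[1],1),round(r[2],1))
    if png: cv2.imwrite("pics/"+png,vis)
    s=ctrl.sense(); print("clock",round(s["clock"],2),"tcp",np.round(s["ee_pos"],4),"yaw of tool y",round(np.degrees(yaw()),2))
    return m,im,out
def yaw():
    q=ctrl.sense()["ee_rot"]; M=R.from_quat([*q[1:],q[0]]).as_matrix(); y=M[:,1]; return np.arctan2(-y[0],y[1])
def plan(x,y,z,yw=None):
    "turn rz first, then shifts in turned tool axes (tool pointing down)"
    s=ctrl.sense(); a=yaw(); yw=a if yw is None else yw
    d=np.array([x,y])-s["ee_pos"][:2]
    print("rz",round(a-yw,4),"dx",round(-d@[np.cos(yw),np.sin(yw)],4),"dy",round(d@[-np.sin(yw),np.cos(yw)],4),"dz",round(s["ee_pos"][2]-z,4),"tilt",np.round(R.from_quat([*s["ee_rot"][1:],s["ee_rot"][0]]).as_matrix()[:,2],4))
E
python3 - <<'E'
from h import *
m,im,o=look(["tray","piston","rod"],"w1.png")
E
```

```text
tray 0.87 px 150 389 cent [0.4738 0.2463] rect mm [467.7 244. ] [65.6 51. ] 68.6
piston None
rod None
clock 0.8 tcp [0.2452 0.6289 0.2314] yaw of tool y -21.3
```

View pics/w1.png

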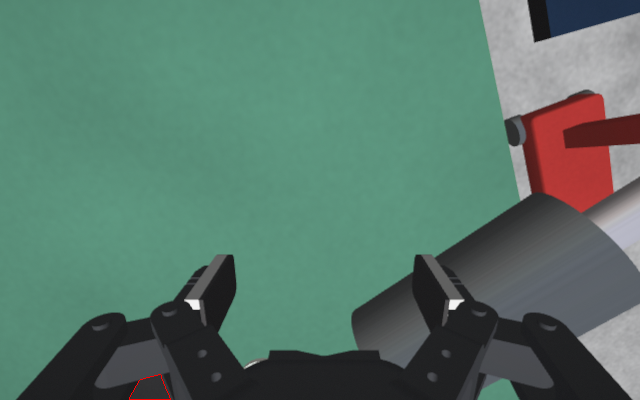

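The call was refused because rows need every field. This view is from the start pose and shows only bench; the fingertips are at about (215,280) and (435,280).

Request:
drive_tool --rows '[{"dx": 0, "dy": 0, "dz": 0, "rx": 0, "ry": 0, "rz": -0.152, "claw": 0.085}, {"dx": 0, "dy": 0, "dz": 0, "rx": 0, "ry": 0, "rz": -0.152, "claw": 0.085}, {"dx": 0, "dy": 0, "dz": 0, "rx": 0, "ry": 0, "rz": -0.152, "claw": 0.085}, {"dx": -0.03, "dy": -0.05, "dz": 0, "rx": 0, "ry": 0, "rz": 0, "claw": 0.085}, {"dx": -0.03, "dy": -0.05, "dz": 0, "rx": 0, "ry": 0, "rz": 0, "claw": 0.085}, {"dx": -0.03, "dy": -0.05, "dz": 0, "rx": 0, "ry": 0, "rz": 0, "claw": 0.085}, {"dx": -0.03, "dy": -0.05, "dz": 0, "rx": 0, "ry": 0, "rz": 0, "claw": 0.085}, {"dx": -0.03, "dy": -0.05, "dz": 0, "rx": 0, "ry": 0, "rz": 0, "claw": 0.085}, {"dx": -0.03, "dy": -0.05, "dz": 0, "rx": 0, "ry": 0, "rz": 0, "claw": 0.085}, {"dx": -0.03, "dy": -0.05, "dz": 0, "rx": 0, "ry": 0, "rz": 0, "claw": 0.085}]'

```text
clock: 2.05
ee_pos: [0.4849, 0.2962, 0.2317]
ee_rot: [0.0, -0.042, 0.999, 0.0]
wrist_force: [0.2, -0.3, 0.2]
grip_width: 0.995
finger_force: 0.0
```

Request:
drive_tool --rows '[{"dx": -0.028, "dy": -0.04, "dz": 0, "rx": 0, "ry": 0, "rz": 0, "claw": 0.085}, {"dx": -0.028, "dy": -0.04, "dz": 0, "rx": 0, "ry": 0, "rz": 0, "claw": 0.085}, {"dx": -0.028, "dy": -0.04, "dz": 0, "rx": 0, "ry": 0, "rz": 0, "claw": 0.085}, {"dx": 0, "dy": 0, "dz": 0, "rx": 0, "ry": 0, "rz": 0, "claw": 0.085}, {"dx": 0, "dy": 0, "dz": 0, "rx": 0, "ry": 0, "rz": 0, "claw": 0.085}, {"dx": 0, "dy": 0, "dz": 0, "rx": 0, "ry": 0, "rz": 0, "claw": 0.085}, {"dx": 0, "dy": 0, "dz": 0, "rx": 0, "ry": 0, "rz": 0, "claw": 0.085}, {"dx": 0, "dy": 0, "dz": 0, "rx": 0, "ry": 0, "rz": 0, "claw": 0.085}, {"dx": 0, "dy": 0, "dz": 0, "rx": 0, "ry": 0, "rz": 0, "claw": 0.085}, {"dx": 0, "dy": 0, "dz": 0, "rx": 0, "ry": 0, "rz": 0, "claw": 0.085}]'

```text
clock: 3.3
ee_pos: [0.5776, 0.1854, 0.2313]
ee_rot: [0.0, -0.042, 0.999, -0.0]
wrist_force: [-1.0, -0.7, 0.1]
grip_width: 0.993
finger_force: 0.0
```

Run:
```python
from h import *
m,im,o=look(["tray","piston","rod"],"w2.png")
import pickle;pickle.dump((m,im,o),open("w2.pkl","wb"))
```

```text
tray 0.75 px 333 120 cent [0.5193 0.1908] rect mm [548.5 195.3] [303.4 275.3] 4.8
piston 0.62 px 399 163 cent [0.5542 0.2631] rect mm [554.2 263.5] [71.4 61.4] 38.6
rod 0.76 px 266 146 cent [0.553  0.1172] rect mm [560.  116.1] [121.3  51.2] 2.7
clock 3.5 tcp [0.5777 0.1852 0.2313] yaw of tool y 4.82
```

View pics/w2.png

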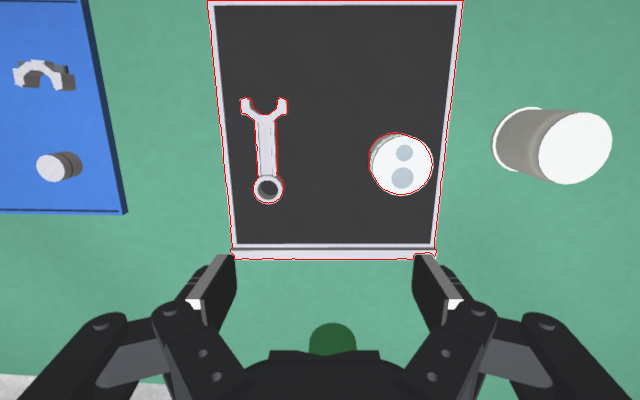

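The close view shows the rod from (265,100) at its open end to (268,190) at the small end, the piston crown at about (402,165), and the tray aligned with the tool. I'll fit models to these silhouettes.

```bash
cat >> h.py <<'E'
from scipy.optimize import minimize
def circ(r,n=48,c=0): t=np.linspace(0,2*np.pi,n); return np.c_[c+r*np.cos(t),r*np.sin(t)]
def ext(o,z0,z1): return np.vstack([np.c_[o,np.full(len(o),z)] for z in (z0,z1)])
SH=dict(piston=ext(circ(.032),0,.05),pin=ext(circ(.011),0,.055),tappet=ext(circ(.016),0,.028),
 retainer=np.vstack([ext(circ(.018),0,.008),ext(circ(.011),.008,.016)]),
 rod=ext(np.vstack([circ(.018,c=.042),[[-.06,.025],[-.06,-.025],[-.05,.025],[-.05,-.025]]]),0,.02),
 cap=ext(np.array([[.012,.025],[.012,-.025],[-.004,.025],[-.004,-.025],[-.012,.012],[-.012,-.012]]),0,.02))
def fit(m,n,cont,z,x0):
    S=4; hm=cv2.convexHull((cont.astype(np.float32)))[:,0]
    def ras(p):
        a=np.zeros((1600,2560),np.uint8); cv2.fillConvexPoly(a,np.round((p+.5)*S-.5).astype(np.int32),1); return a
    A=ras(hm); y1=n in("rod","cap")
    def f(q):
        Rz=R.from_euler("z",q[2] if y1 else 0).as_matrix()
        P=SH[n]@Rz.T+[q[0],q[1],z]
        B=ras(cv2.convexHull(proj(m,P).astype(np.float32))[:,0]); return -(A&B).sum()/max((A|B).sum(),1)
    x0=np.array(x0,float); s=np.vstack([x0]+[x0+d for d in np.diag([.008,.008,.1][:len(x0)])])
    r=minimize(f,x0,method="Nelder-Mead",options=dict(initial_simplex=s,maxiter=90,xatol=1e-4,fatol=1e-5))
    print("FIT",n,np.round(r.x,4),"iou",round(-r.fun,3)); return r.x
E
python3 - <<'E'
from h import *
import pickle;m,im,o=pickle.load(open("w2.pkl","rb"))
p=fit(m,"piston",o["piston"][1],.006,[.555,.263])
r=fit(m,"rod",o["rod"][1],.006,[.556,.115,.06])
c=o["tray"][1]; q=cv2.minAreaRect((world(m,c,.006)*1000).astype(np.float32)); ty=np.radians(4.8)
ux=np.array([np.cos(ty),np.sin(ty)]); rx=np.array([np.cos(r[2]),np.sin(r[2])])
print("pin",(p+r[:2])/2,"tappet",p+.073*ux,"cap",r[:2]-.097*rx)
t=o["rod"][0]
E
```

```text
FIT piston [0.623 0.224] iou -0.0
FIT rod [0.4813 0.1577 0.1933] iou -0.0
pin [0.55216667 0.19083333] tappet [0.69574398 0.23010848] cap [0.38614052 0.13902994]h.py:56: RuntimeWarning: overflow encountered in scalar negative
  B=ras(cv2.convexHull(proj(m,P).astype(np.float32))[:,0]); return -(A&B).sum()/max((A|B).sum(),1)
```

```bash
sed -i 's/return -(A&B).sum()/return -float((A\&B).sum())/' h.py
python3 - <<'E'
from h import *
import pickle;m,im,o=pickle.load(open("w2.pkl","rb"))
p=fit(m,"piston",o["piston"][1],.006,[.555,.263])
r=fit(m,"rod",o["rod"][1],.006,[.556,.115,.06])
ty=np.radians(4.8)
ux=np.array([np.cos(ty),np.sin(ty)]); rx=np.array([np.cos(r[2]),np.sin(r[2])])
print("pin",(p+r[:2])/2,"tappet",p+.073*ux,"cap",r[:2]-.097*rx)
plan(.52,-.20,.25,0)
E
```

```text
FIT piston [0.558  0.2672] iou 0.935
FIT rod [0.5603 0.1168 0.0849] iou 0.97
pin [0.55912863 0.19203219] tappet [0.63071715 0.27334692] cap [0.46363358 0.10859926]
rz 0.0841 dx 0.0577 dy -0.3852 dz -0.0187 tilt [-1.e-04 -0.e+00 -1.e+00]
```

Request:
drive_tool --rows '[{"dx": 0.004, "dy": -0.048, "dz": 0, "rx": 0, "ry": 0, "rz": 0, "claw": 0.085}, {"dx": 0.004, "dy": -0.048, "dz": 0, "rx": 0, "ry": 0, "rz": 0, "claw": 0.085}, {"dx": 0.004, "dy": -0.048, "dz": 0, "rx": 0, "ry": 0, "rz": 0, "claw": 0.085}, {"dx": 0.004, "dy": -0.048, "dz": 0, "rx": 0, "ry": 0, "rz": 0, "claw": 0.085}, {"dx": 0.004, "dy": -0.048, "dz": 0, "rx": 0, "ry": 0, "rz": 0, "claw": 0.085}, {"dx": 0.004, "dy": -0.048, "dz": 0, "rx": 0, "ry": 0, "rz": 0, "claw": 0.085}, {"dx": 0.004, "dy": -0.048, "dz": 0, "rx": 0, "ry": 0, "rz": 0, "claw": 0.085}, {"dx": 0.004, "dy": -0.048, "dz": 0, "rx": 0, "ry": 0, "rz": 0, "claw": 0.085}, {"dx": 0, "dy": 0, "dz": 0, "rx": 0, "ry": 0, "rz": 0, "claw": 0.085}, {"dx": 0, "dy": 0, "dz": 0, "rx": 0, "ry": 0, "rz": 0, "claw": 0.085}]'

```text
clock: 4.75
ee_pos: [0.578, -0.1999, 0.2311]
ee_rot: [-0.0, -0.042, 0.999, 0.0]
wrist_force: [-0.5, -0.4, 0.0]
grip_width: 0.998
finger_force: 0.0
```

Run:
```python
from h import *
m,im,o=look(["pin","tappet","retainer","cap"],"w3.png")
import pickle;pickle.dump((m,im,o),open("w3.pkl","wb"))
for n in o:
    c=o[n][1]; g=world(m,c.mean(0),.014)[0]
    q=fit(m,n,c,.004,list(g)+([.0] if n=="cap" else []))
    if n=="pin": plan(q[0],q[1],.02)
```

```text
pin 0.96 px 283 101 cent [ 0.5024 -0.2466] rect mm [ 502.7 -246.2] [20.7 25.5] 1.7
tappet 0.86 px 384 192 cent [ 0.5936 -0.1287] rect mm [ 593.9 -128.9] [38.4 30.3] 50.8
retainer 0.88 px 283 186 cent [ 0.5999 -0.2466] rect mm [ 600.2 -246.7] [33.  35.4] 49.0
cap 0.86 px 393 104 cent [ 0.4954 -0.1305] rect mm [ 496.8 -130.4] [52.8 28.3] 88.1
clock 5.0 tcp [ 0.5783 -0.1988  0.2314] yaw of tool y 4.92
FIT pin [ 0.5029 -0.2484] iou 0.922
rz 0.0 dx 0.0793 dy -0.0429 dz 0.2114 tilt [ 0.e+00  1.e-04 -1.e+00]
FIT tappet [ 0.5968 -0.1261] iou 0.901
FIT retainer [ 0.6038 -0.2476] iou 0.924
FIT cap [ 0.4963 -0.1287 -0.0189] iou 0.834
```

View pics/w3.png

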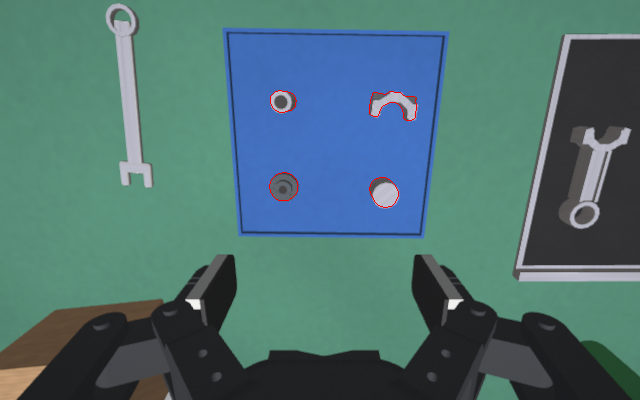

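The masks sit well: pin (283,101), retainer (284,187), tappet (384,193), cap (393,105) with its hollow side facing the tray's back. Next is the pin.

Request:
drive_tool --rows '[{"dx": 0.02, "dy": -0.011, "dz": 0, "rx": 0, "ry": 0, "rz": 0, "claw": 0.06}, {"dx": 0.02, "dy": -0.011, "dz": 0.02, "rx": 0, "ry": 0, "rz": 0, "claw": 0.06}, {"dx": 0.02, "dy": -0.011, "dz": 0.04, "rx": 0, "ry": 0, "rz": 0, "claw": 0.06}, {"dx": 0.019, "dy": -0.01, "dz": 0.03, "rx": 0, "ry": 0, "rz": 0, "claw": 0.06}, {"dx": 0, "dy": 0, "dz": 0, "rx": 0, "ry": 0, "rz": 0, "claw": 0.06}, {"dx": 0, "dy": 0, "dz": 0, "rx": 0, "ry": 0, "rz": 0, "claw": 0.06}, {"dx": 0, "dy": 0, "dz": 0, "rx": 0, "ry": 0, "rz": 0, "claw": 0.06}, {"dx": 0, "dy": 0, "dz": 0, "rx": 0, "ry": 0, "rz": 0, "claw": 0.06}, {"dx": 0, "dy": 0, "dz": 0, "rx": 0, "ry": 0, "rz": 0, "claw": 0.06}, {"dx": 0, "dy": 0, "dz": 0, "rx": 0, "ry": 0, "rz": 0, "claw": 0.06}]'

```text
clock: 6.25
ee_pos: [0.5032, -0.2494, 0.1415]
ee_rot: [0.0, -0.042, 0.999, -0.0]
wrist_force: [-0.4, -0.8, 1.3]
grip_width: 0.702
finger_force: 0.0
```

Run:
```python
from h import *
m,im,o=look(["pin"],"w4.png")
for n in o:
    q=fit(m,n,o[n][1],.004,[.503,-.248]); plan(q[0],q[1],.018)
print(ctrl.sense()["joints"].round(2))
```

```text
pin 0.66 px 324 199 cent [ 0.4963 -0.2498] rect mm [ 496.5 -249.2] [33.2 20.3] 4.8
clock 6.35 tcp [ 0.503  -0.2495  0.1413] yaw of tool y 4.83
FIT pin [ 0.5028 -0.2491] iou 0.902
rz 0.0 dx 0.0002 dy 0.0005 dz 0.1233 tilt [-1.e-04  0.e+00 -1.e+00]
[-0.5   0.12  1.94 -0.    1.07 -2.16]
```

View pics/w4.png

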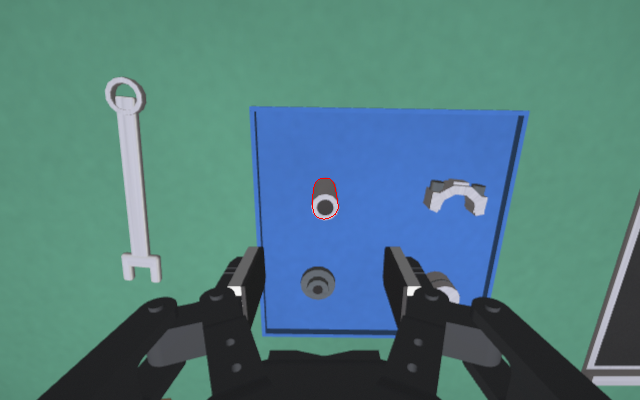

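Request:
drive_tool --rows '[{"dx": 0, "dy": 0, "dz": 0.04, "rx": 0, "ry": 0, "rz": 0, "claw": 0.06}, {"dx": 0, "dy": 0, "dz": 0.04, "rx": 0, "ry": 0, "rz": 0, "claw": 0.06}, {"dx": 0, "dy": 0, "dz": 0.043, "rx": 0, "ry": 0, "rz": 0, "claw": 0.06}, {"dx": 0, "dy": 0, "dz": 0, "rx": 0, "ry": 0, "rz": 0, "claw": 0.06}, {"dx": 0, "dy": 0, "dz": 0, "rx": 0, "ry": 0, "rz": 0, "claw": 0.015}, {"dx": 0, "dy": 0, "dz": 0, "rx": 0, "ry": 0, "rz": 0, "claw": 0.015}, {"dx": 0, "dy": 0, "dz": 0, "rx": 0, "ry": 0, "rz": 0, "claw": 0.015}, {"dx": 0, "dy": 0, "dz": 0, "rx": 0, "ry": 0, "rz": 0, "claw": 0.015}, {"dx": 0, "dy": 0, "dz": 0, "rx": 0, "ry": 0, "rz": 0, "claw": 0.015}, {"dx": 0, "dy": 0, "dz": 0, "rx": 0, "ry": 0, "rz": 0, "claw": 0.015}]' --squeeze 40

```text
clock: 7.6
ee_pos: [0.505, -0.2506, 0.0208]
ee_rot: [0.002, -0.042, 0.999, -0.001]
wrist_force: [-0.0, 0.3, 6.7]
grip_width: 0.246
finger_force: 39.2
```

Run:
```python
from h import *
plan(.5591,.192,.14); print(ctrl.sense()["grip_width"],ctrl.sense()["finger_force"])
```

```text
rz 0.0 dx -0.0912 dy 0.4364 dz -0.1192 tilt [ 0.004  -0.0021 -1.    ]
0.24587469720737273 39.18465077877045
```

Request:
drive_tool --rows '[{"dx": 0, "dy": 0, "dz": -0.04, "rx": 0, "ry": 0, "rz": 0, "claw": 0.015}, {"dx": 0, "dy": 0, "dz": -0.05, "rx": 0, "ry": 0, "rz": 0, "claw": 0.015}, {"dx": 0, "dy": 0, "dz": -0.05, "rx": 0, "ry": 0, "rz": 0, "claw": 0.015}, {"dx": -0.013, "dy": 0.06, "dz": 0, "rx": 0, "ry": 0, "rz": 0, "claw": 0.015}, {"dx": -0.013, "dy": 0.06, "dz": 0, "rx": 0, "ry": 0, "rz": 0, "claw": 0.015}, {"dx": -0.013, "dy": 0.06, "dz": 0, "rx": 0, "ry": 0, "rz": 0, "claw": 0.015}, {"dx": -0.013, "dy": 0.06, "dz": 0, "rx": 0, "ry": 0, "rz": 0, "claw": 0.015}, {"dx": -0.013, "dy": 0.06, "dz": 0, "rx": 0, "ry": 0, "rz": 0, "claw": 0.015}, {"dx": -0.013, "dy": 0.06, "dz": 0, "rx": 0, "ry": 0, "rz": 0, "claw": 0.015}, {"dx": -0.013, "dy": 0.06, "dz": 0, "rx": 0, "ry": 0, "rz": 0, "claw": 0.015}]'

```text
clock: 8.85
ee_pos: [0.5585, 0.1786, 0.159]
ee_rot: [0.001, -0.042, 0.999, 0.0]
wrist_force: [0.7, -0.7, -1.4]
grip_width: 0.244
finger_force: 39.5
```

Request:
drive_tool --rows '[{"dx": 0, "dy": 0, "dz": 0, "rx": 0, "ry": 0, "rz": 0.175, "claw": 0.015}, {"dx": 0, "dy": 0, "dz": 0, "rx": 0, "ry": 0, "rz": 0.175, "claw": 0.015}, {"dx": 0, "dy": 0, "dz": 0, "rx": 0, "ry": 0, "rz": 0.175, "claw": 0.015}, {"dx": 0, "dy": 0, "dz": 0, "rx": 0, "ry": 0, "rz": 0.175, "claw": 0.015}, {"dx": 0, "dy": 0, "dz": 0, "rx": 0, "ry": 0, "rz": 0.175, "claw": 0.015}, {"dx": 0, "dy": 0, "dz": 0, "rx": 0, "ry": 0, "rz": 0.175, "claw": 0.015}, {"dx": 0, "dy": 0, "dz": 0, "rx": 0, "ry": 0, "rz": 0.175, "claw": 0.015}, {"dx": 0, "dy": 0, "dz": 0, "rx": 0, "ry": 0, "rz": 0.175, "claw": 0.015}, {"dx": 0, "dy": 0, "dz": 0, "rx": 0, "ry": 0, "rz": 0.171, "claw": 0.015}, {"dx": 0, "dy": 0, "dz": 0, "rx": 0, "ry": 0, "rz": 0, "claw": 0.015}]'

```text
clock: 10.1
ee_pos: [0.5584, 0.1766, 0.1587]
ee_rot: [0.0, 0.676, 0.737, 0.0]
wrist_force: [0.5, -0.1, -2.0]
grip_width: 0.242
finger_force: 39.5
```

Run:
```python
from h import *
plan(.5591,.192,.021)
m,im,o=look(["piston","rod"],"w5.png")
for n,g in (("piston",[.558,.267]),("rod",[.56,.117,.085])):
    if n in o: fit(m,n,o[n][1],.006,g)
```

```text
rz 0.0 dx 0.0153 dy 0.0021 dz 0.1377 tilt [ 6.e-04  1.e-04 -1.e+00]
piston 0.76 px 334 81 cent [0.5574 0.269 ] rect mm [557.5 267.8] [61.8 61.8] 4.9
rod 0.78 px 315 236 cent [0.5531 0.128 ] rect mm [516.5 115.5] [57.2 46.2] 69.9
clock 10.25 tcp [0.5584 0.1766 0.1585] yaw of tool y -85.05
FIT piston [0.5575 0.267 ] iou 0.955
FIT rod [0.5597 0.1163 0.0672] iou 0.3
```

View pics/w5.png

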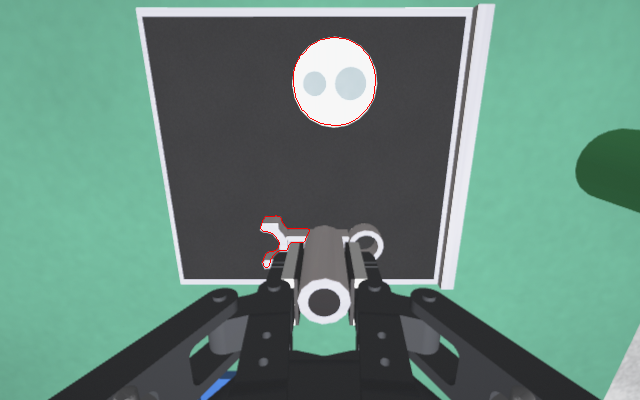

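The piston crown is at (334,82) and its fit agrees with the first look. The pin is held upright, so I'll set it down.

Request:
drive_tool --rows '[{"dx": 0.0155, "dy": 0.002, "dz": 0, "rx": 0, "ry": 0, "rz": 0, "claw": 0.015}, {"dx": 0, "dy": 0, "dz": 0.04, "rx": 0, "ry": 0, "rz": 0, "claw": 0.015}, {"dx": 0, "dy": 0, "dz": 0.04, "rx": 0, "ry": 0, "rz": 0, "claw": 0.015}, {"dx": 0, "dy": 0, "dz": 0.03, "rx": 0, "ry": 0, "rz": 0, "claw": 0.015}, {"dx": 0, "dy": 0, "dz": 0.015, "rx": 0, "ry": 0, "rz": 0, "claw": 0.015}, {"dx": 0, "dy": 0, "dz": 0.01, "rx": 0, "ry": 0, "rz": 0, "claw": 0.015}, {"dx": 0, "dy": 0, "dz": 0, "rx": 0, "ry": 0, "rz": 0, "claw": 0.015}, {"dx": 0, "dy": 0, "dz": 0, "rx": 0, "ry": 0, "rz": 0, "claw": 0.015}, {"dx": 0, "dy": 0, "dz": 0, "rx": 0, "ry": 0, "rz": 0, "claw": 0.015}, {"dx": 0, "dy": 0, "dz": 0, "rx": 0, "ry": 0, "rz": 0, "claw": 0.015}]'

```text
clock: 11.5
ee_pos: [0.5593, 0.1923, 0.0237]
ee_rot: [0.0, 0.677, 0.736, 0.0]
wrist_force: [-0.2, 0.6, -0.7]
grip_width: 0.246
finger_force: 39.5
```

Request:
drive_tool --rows '[{"dx": 0, "dy": 0, "dz": 0.001, "rx": 0, "ry": 0, "rz": 0, "claw": 0.015}, {"dx": 0, "dy": 0, "dz": 0, "rx": 0, "ry": 0, "rz": 0, "claw": 0.022}, {"dx": 0, "dy": 0, "dz": 0, "rx": 0, "ry": 0, "rz": 0, "claw": 0.024}, {"dx": 0, "dy": 0, "dz": 0, "rx": 0, "ry": 0, "rz": 0, "claw": 0.03}, {"dx": 0, "dy": 0, "dz": 0, "rx": 0, "ry": 0, "rz": 0, "claw": 0.045}, {"dx": 0, "dy": 0, "dz": 0, "rx": 0, "ry": 0, "rz": 0, "claw": 0.05}, {"dx": 0, "dy": 0, "dz": 0, "rx": 0, "ry": 0, "rz": 0, "claw": 0.05}, {"dx": 0, "dy": 0, "dz": -0.03, "rx": 0, "ry": 0, "rz": 0, "claw": 0.05}, {"dx": 0, "dy": 0, "dz": -0.06, "rx": 0, "ry": 0, "rz": 0, "claw": 0.05}, {"dx": 0, "dy": 0, "dz": -0.06, "rx": 0, "ry": 0, "rz": 0, "claw": 0.05}]'

```text
clock: 12.75
ee_pos: [0.5584, 0.192, 0.1732]
ee_rot: [-0.0, 0.677, 0.736, -0.001]
wrist_force: [1.0, 0.5, -0.2]
grip_width: 0.583
finger_force: 0.0
```

Run:
```python
from h import *
m,im,o=look(["pin"])
for n in o: fit(m,n,o[n][1],.006,[.559,.192])
plan(.5968,-.1261,.14,np.radians(4.8))
```

```text
pin 0.95 px 325 187 cent [0.5576 0.1984] rect mm [558.  198.9] [21.1 31.5] 4.8
clock 12.85 tcp [0.5645 0.1939 0.1815] yaw of tool y -85.18
FIT pin [0.5583 0.1936] iou 0.911
rz -1.5705 dx -0.0054 dy -0.3216 dz 0.0415 tilt [ 0.0149  0.0044 -0.9999]
```

Request:
drive_tool --rows '[{"dx": 0, "dy": 0, "dz": 0, "rx": 0, "ry": 0, "rz": -0.175, "claw": 0.06}, {"dx": 0, "dy": 0, "dz": 0, "rx": 0, "ry": 0, "rz": -0.175, "claw": 0.06}, {"dx": 0, "dy": 0, "dz": 0, "rx": 0, "ry": 0, "rz": -0.175, "claw": 0.06}, {"dx": 0, "dy": 0, "dz": 0, "rx": 0, "ry": 0, "rz": -0.175, "claw": 0.06}, {"dx": 0, "dy": 0, "dz": 0, "rx": 0, "ry": 0, "rz": -0.175, "claw": 0.06}, {"dx": 0, "dy": 0, "dz": 0, "rx": 0, "ry": 0, "rz": -0.175, "claw": 0.06}, {"dx": 0, "dy": 0, "dz": 0, "rx": 0, "ry": 0, "rz": -0.175, "claw": 0.06}, {"dx": 0, "dy": 0, "dz": 0, "rx": 0, "ry": 0, "rz": -0.175, "claw": 0.06}, {"dx": 0, "dy": 0, "dz": 0, "rx": 0, "ry": 0, "rz": -0.171, "claw": 0.06}, {"dx": 0, "dy": -0.04, "dz": 0, "rx": 0, "ry": 0, "rz": 0, "claw": 0.06}]'

```text
clock: 14.1
ee_pos: [0.5623, 0.1537, 0.1718]
ee_rot: [0.0, -0.044, 0.999, 0.0]
wrist_force: [0.7, -1.1, -0.0]
grip_width: 0.705
finger_force: 0.0
```

Request:
drive_tool --rows '[{"dx": -0.001, "dy": -0.05, "dz": 0.01, "rx": 0, "ry": 0, "rz": 0, "claw": 0.06}, {"dx": -0.002, "dy": -0.05, "dz": 0.01, "rx": 0, "ry": 0, "rz": 0, "claw": 0.06}, {"dx": -0.002, "dy": -0.05, "dz": 0.01, "rx": 0, "ry": 0, "rz": 0, "claw": 0.06}, {"dx": 0, "dy": -0.05, "dz": 0.01, "rx": 0, "ry": 0, "rz": 0, "claw": 0.06}, {"dx": 0, "dy": -0.05, "dz": 0, "rx": 0, "ry": 0, "rz": 0, "claw": 0.06}, {"dx": 0, "dy": -0.03, "dz": 0, "rx": 0, "ry": 0, "rz": 0, "claw": 0.06}, {"dx": 0, "dy": 0, "dz": 0, "rx": 0, "ry": 0, "rz": 0, "claw": 0.06}, {"dx": 0, "dy": 0, "dz": 0, "rx": 0, "ry": 0, "rz": 0, "claw": 0.06}, {"dx": 0, "dy": 0, "dz": 0, "rx": 0, "ry": 0, "rz": 0, "claw": 0.06}, {"dx": 0, "dy": 0, "dz": 0, "rx": 0, "ry": 0, "rz": 0, "claw": 0.06}]'

```text
clock: 15.35
ee_pos: [0.591, -0.1251, 0.1323]
ee_rot: [0.0, -0.043, 0.999, 0.0]
wrist_force: [0.7, 0.1, 0.8]
grip_width: 0.704
finger_force: 0.0
```

Run:
```python
from h import *
m,im,o=look(["tappet"])
for n in o:
    q=fit(m,n,o[n][1],.004,[.5968,-.1261]); plan(q[0],q[1],.012)
```

```text
tappet 0.75 px 188 194 cent [ 0.595  -0.2375] rect mm [ 595.8 -237.6] [32.  35.9] 46.7
clock 15.45 tcp [ 0.591  -0.1254  0.1323] yaw of tool y 4.89
FIT tappet [ 0.5968 -0.1261] iou 0.0
rz 0.0 dx -0.0057 dy -0.0012 dz 0.1203 tilt [ 0.  0. -1.]
```

Run:
```python
from h import *
m=cam("wrist"); ctrl.read_camera("wrist")
for d in ctrl.regions_of("wrist","tappet"):
    c=max(cv2.findContours(d["mask"].astype(np.uint8),0,2)[0],key=cv2.contourArea)[:,0]
    g=world(m,c.mean(0),.018)[0]; print(d["conf"],g,d["rect"])
    if np.hypot(*(g-[.5968,-.1261]))<.03:
        q=fit(m,"tappet",c,.004,g); plan(q[0],q[1],.012)
```

```text
0.58 [ 0.59724885 -0.12617402] [304.0, 181.4, 342.6, 223.1]
FIT tappet [ 0.5971 -0.1261] iou 0.93
rz 0.0 dx -0.006 dy -0.0009 dz 0.1204 tilt [ 1.e-04 -0.e+00 -1.e+00]
0.56 [0.55668085 0.08697418] [504.5, 0.5, 640.0, 319.4]
```

Request:
drive_tool --rows '[{"dx": -0.006, "dy": -0.001, "dz": 0.02, "rx": 0, "ry": 0, "rz": 0, "claw": 0.06}, {"dx": 0, "dy": 0, "dz": 0.04, "rx": 0, "ry": 0, "rz": 0, "claw": 0.06}, {"dx": 0, "dy": 0, "dz": 0.04, "rx": 0, "ry": 0, "rz": 0, "claw": 0.06}, {"dx": 0, "dy": 0, "dz": 0.023, "rx": 0, "ry": 0, "rz": 0, "claw": 0.06}, {"dx": 0, "dy": 0, "dz": 0, "rx": 0, "ry": 0, "rz": 0, "claw": 0.06}, {"dx": 0, "dy": 0, "dz": 0, "rx": 0, "ry": 0, "rz": 0, "claw": 0.025}, {"dx": 0, "dy": 0, "dz": 0, "rx": 0, "ry": 0, "rz": 0, "claw": 0.025}, {"dx": 0, "dy": 0, "dz": 0, "rx": 0, "ry": 0, "rz": 0, "claw": 0.025}, {"dx": 0, "dy": 0, "dz": 0, "rx": 0, "ry": 0, "rz": 0, "claw": 0.025}, {"dx": 0, "dy": 0, "dz": 0, "rx": 0, "ry": 0, "rz": 0, "claw": 0.025}]'

```text
clock: 16.8
ee_pos: [0.5982, -0.127, 0.0107]
ee_rot: [0.001, -0.042, 0.999, -0.0]
wrist_force: [-0.5, 0.3, 5.8]
grip_width: 0.355
finger_force: 40.1
```

Run:
```python
from h import *
p=np.array([.5577,.267]); t=p+.073*np.array([np.cos(.084),np.sin(.084)]); print(t)
plan(*t,.12); print(ctrl.sense()["joints"].round(2))
```

```text
[0.63044261 0.27312479]
rz 0.0 dx -0.0658 dy 0.396 dz -0.1093 tilt [ 2.5e-03 -6.0e-04 -1.0e+00]
[-0.25  0.37  1.92  0.    0.85 -1.9 ]
```

Request:
drive_tool --rows '[{"dx": 0, "dy": 0, "dz": -0.04, "rx": 0, "ry": 0, "rz": 0, "claw": 0.025}, {"dx": 0, "dy": 0, "dz": -0.05, "rx": 0, "ry": 0, "rz": 0, "claw": 0.025}, {"dx": 0, "dy": 0, "dz": -0.04, "rx": 0, "ry": 0, "rz": 0, "claw": 0.025}, {"dx": -0.01, "dy": 0.057, "dz": 0, "rx": 0, "ry": 0, "rz": 0, "claw": 0.025}, {"dx": -0.01, "dy": 0.057, "dz": 0, "rx": 0, "ry": 0, "rz": 0, "claw": 0.025}, {"dx": -0.01, "dy": 0.057, "dz": 0, "rx": 0, "ry": 0, "rz": 0, "claw": 0.025}, {"dx": -0.01, "dy": 0.057, "dz": 0, "rx": 0, "ry": 0, "rz": 0, "claw": 0.025}, {"dx": -0.01, "dy": 0.057, "dz": 0, "rx": 0, "ry": 0, "rz": 0, "claw": 0.025}, {"dx": -0.009, "dy": 0.057, "dz": 0, "rx": 0, "ry": 0, "rz": 0, "claw": 0.025}, {"dx": -0.007, "dy": 0.054, "dz": 0, "rx": 0, "ry": 0, "rz": 0, "claw": 0.025}]'

```text
clock: 18.05
ee_pos: [0.6288, 0.2752, 0.1386]
ee_rot: [-0.001, -0.042, 0.999, -0.0]
wrist_force: [1.0, -0.6, -1.3]
grip_width: 0.359
finger_force: 39.9
```

Request:
drive_tool --rows '[{"dx": 0, "dy": 0, "dz": 0, "rx": 0, "ry": 0, "rz": 0, "claw": 0.025}, {"dx": 0, "dy": 0, "dz": 0, "rx": 0, "ry": 0, "rz": 0, "claw": 0.025}, {"dx": 0, "dy": 0, "dz": 0, "rx": 0, "ry": 0, "rz": 0, "claw": 0.025}, {"dx": 0, "dy": 0, "dz": 0, "rx": 0, "ry": 0, "rz": 0, "claw": 0.025}, {"dx": 0, "dy": 0, "dz": 0, "rx": 0, "ry": 0, "rz": 0, "claw": 0.025}, {"dx": 0, "dy": 0, "dz": 0, "rx": 0, "ry": 0, "rz": 0, "claw": 0.025}, {"dx": 0, "dy": 0, "dz": 0, "rx": 0, "ry": 0, "rz": 0, "claw": 0.025}, {"dx": 0, "dy": 0, "dz": 0, "rx": 0, "ry": 0, "rz": 0, "claw": 0.025}, {"dx": 0, "dy": 0, "dz": 0, "rx": 0, "ry": 0, "rz": 0, "claw": 0.025}, {"dx": 0, "dy": 0, "dz": 0, "rx": 0, "ry": 0, "rz": 0, "claw": 0.025}]'

```text
clock: 19.3
ee_pos: [0.6294, 0.2735, 0.1392]
ee_rot: [-0.0, -0.042, 0.999, -0.0]
wrist_force: [-0.2, 0.7, -0.9]
grip_width: 0.358
finger_force: 39.9
```

Run:
```python
from h import *
m,im,o=look(["piston","pin"],"w6.png")
for n,g in (("piston",[.558,.267]),("pin",[.559,.193])):
    if n in o: fit(m,n,o[n][1],.006,g)
plan(.6304,.2731,.0135)
```

```text
piston 0.87 px 324 108 cent [0.5559 0.2672] rect mm [557.  267.5] [62.6 61.1] 4.8
pin 0.95 px 224 102 cent [0.5575 0.198 ] rect mm [556.7 198.3] [21.3 32.9] 15.6
clock 19.45 tcp [0.6295 0.2735 0.1393] yaw of tool y 4.83
FIT piston [0.5576 0.2669] iou 0.946
FIT pin [0.5584 0.1936] iou 0.908
rz 0.0 dx -0.0009 dy -0.0004 dz 0.1258 tilt [-0. -0. -1.]
```

View pics/w6.png

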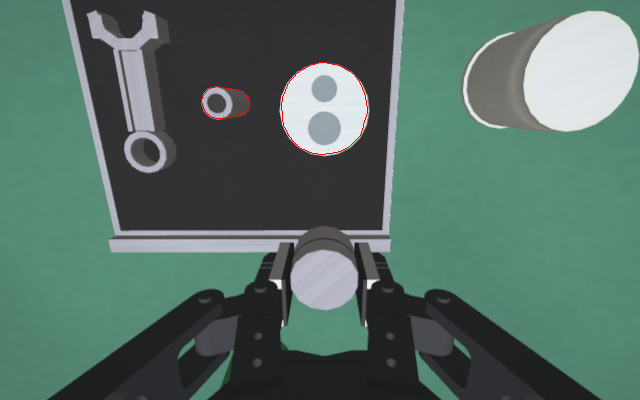

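The piston crown (324,109) and the standing pin (215,102) show clearly, and the tappet is held square. I'll lower it.

Request:
drive_tool --rows '[{"dx": -0.001, "dy": 0, "dz": 0.03, "rx": 0, "ry": 0, "rz": 0, "claw": 0.025}, {"dx": 0, "dy": 0, "dz": 0.04, "rx": 0, "ry": 0, "rz": 0, "claw": 0.025}, {"dx": 0, "dy": 0, "dz": 0.03, "rx": 0, "ry": 0, "rz": 0, "claw": 0.025}, {"dx": 0, "dy": 0, "dz": 0.016, "rx": 0, "ry": 0, "rz": 0, "claw": 0.025}, {"dx": 0, "dy": 0, "dz": 0.01, "rx": 0, "ry": 0, "rz": 0, "claw": 0.025}, {"dx": 0, "dy": 0, "dz": 0, "rx": 0, "ry": 0, "rz": 0, "claw": 0.025}, {"dx": 0, "dy": 0, "dz": 0, "rx": 0, "ry": 0, "rz": 0, "claw": 0.025}, {"dx": 0, "dy": 0, "dz": 0, "rx": 0, "ry": 0, "rz": 0, "claw": 0.025}, {"dx": 0, "dy": 0, "dz": 0, "rx": 0, "ry": 0, "rz": 0, "claw": 0.025}, {"dx": 0, "dy": 0, "dz": 0, "rx": 0, "ry": 0, "rz": 0, "claw": 0.025}]'

```text
clock: 20.7
ee_pos: [0.6305, 0.2735, 0.0134]
ee_rot: [0.0, -0.042, 0.999, 0.0]
wrist_force: [0.6, -0.1, -0.4]
grip_width: 0.359
finger_force: 40.1
```

Request:
drive_tool --rows '[{"dx": 0, "dy": 0, "dz": 0.0005, "rx": 0, "ry": 0, "rz": 0, "claw": 0.025}, {"dx": 0, "dy": 0, "dz": 0, "rx": 0, "ry": 0, "rz": 0, "claw": 0.031}, {"dx": 0, "dy": 0, "dz": 0, "rx": 0, "ry": 0, "rz": 0, "claw": 0.034}, {"dx": 0, "dy": 0, "dz": 0, "rx": 0, "ry": 0, "rz": 0, "claw": 0.04}, {"dx": 0, "dy": 0, "dz": 0, "rx": 0, "ry": 0, "rz": 0, "claw": 0.05}, {"dx": 0, "dy": 0, "dz": 0, "rx": 0, "ry": 0, "rz": 0, "claw": 0.055}, {"dx": 0, "dy": 0, "dz": -0.02, "rx": 0, "ry": 0, "rz": 0, "claw": 0.055}, {"dx": 0, "dy": 0, "dz": -0.06, "rx": 0, "ry": 0, "rz": 0, "claw": 0.055}, {"dx": 0, "dy": 0, "dz": -0.06, "rx": 0, "ry": 0, "rz": 0, "claw": 0.055}, {"dx": 0, "dy": 0, "dz": 0, "rx": 0, "ry": 0, "rz": 0, "claw": 0.055}]'

```text
clock: 21.95
ee_pos: [0.6357, 0.2756, 0.163]
ee_rot: [0.008, -0.042, 0.999, 0.003]
wrist_force: [0.8, -0.3, 0.5]
grip_width: 0.646
finger_force: 0.0
```

Run:
```python
from h import *
m,im,o=look(["piston","tappet"])
for n,g in (("piston",[.558,.267]),("tappet",[.63,.273])):
    if n in o: fit(m,n,o[n][1],.006,g)
plan(.6038,-.2476,.15)
```

```text
piston 0.58 px 321 97 cent [0.5559 0.2671] rect mm [556.9 267.2] [62.6 62.7] 83.6
tappet 0.97 px 321 179 cent [0.6271 0.2729] rect mm [627.6 273.3] [36.1 30.4] 4.7
clock 22.1 tcp [0.6302 0.2734 0.1534] yaw of tool y 4.83
FIT piston [0.5574 0.2672] iou 0.974
FIT tappet [0.6296 0.2732] iou 0.938
rz 0.0 dx 0.0702 dy -0.517 dz 0.0034 tilt [ 3.e-04  1.e-04 -1.e+00]
```

The tappet stands 72.5 mm from the piston centre, which leaves about 25 mm clear. Now the retainer.

Request:
drive_tool --rows '[{"dx": 0.007, "dy": -0.0517, "dz": 0, "rx": 0, "ry": 0, "rz": 0, "claw": 0.06}, {"dx": 0.007, "dy": -0.0517, "dz": 0, "rx": 0, "ry": 0, "rz": 0, "claw": 0.06}, {"dx": 0.007, "dy": -0.0517, "dz": 0, "rx": 0, "ry": 0, "rz": 0, "claw": 0.06}, {"dx": 0.007, "dy": -0.0517, "dz": 0, "rx": 0, "ry": 0, "rz": 0, "claw": 0.06}, {"dx": 0.007, "dy": -0.0517, "dz": 0, "rx": 0, "ry": 0, "rz": 0, "claw": 0.06}, {"dx": 0.007, "dy": -0.0517, "dz": 0, "rx": 0, "ry": 0, "rz": 0, "claw": 0.06}, {"dx": 0.007, "dy": -0.0517, "dz": 0, "rx": 0, "ry": 0, "rz": 0, "claw": 0.06}, {"dx": 0.007, "dy": -0.0517, "dz": 0, "rx": 0, "ry": 0, "rz": 0, "claw": 0.06}, {"dx": 0.007, "dy": -0.0517, "dz": 0, "rx": 0, "ry": 0, "rz": 0, "claw": 0.06}, {"dx": 0.007, "dy": -0.0517, "dz": 0, "rx": 0, "ry": 0, "rz": 0, "claw": 0.06}]'

```text
clock: 23.35
ee_pos: [0.6023, -0.2485, 0.1501]
ee_rot: [-0.002, -0.042, 0.999, 0.001]
wrist_force: [0.5, -0.1, -0.5]
grip_width: 0.701
finger_force: 0.0
```

Request:
drive_tool --rows '[{"dx": 0, "dy": 0, "dz": 0.02, "rx": 0, "ry": 0, "rz": 0, "claw": 0.06}, {"dx": 0, "dy": 0, "dz": 0.02, "rx": 0, "ry": 0, "rz": 0, "claw": 0.06}, {"dx": 0, "dy": 0, "dz": 0, "rx": 0, "ry": 0, "rz": 0, "claw": 0.06}, {"dx": 0, "dy": 0, "dz": 0, "rx": 0, "ry": 0, "rz": 0, "claw": 0.06}, {"dx": 0, "dy": 0, "dz": 0, "rx": 0, "ry": 0, "rz": 0, "claw": 0.06}, {"dx": 0, "dy": 0, "dz": 0, "rx": 0, "ry": 0, "rz": 0, "claw": 0.06}, {"dx": 0, "dy": 0, "dz": 0, "rx": 0, "ry": 0, "rz": 0, "claw": 0.06}, {"dx": 0, "dy": 0, "dz": 0, "rx": 0, "ry": 0, "rz": 0, "claw": 0.06}, {"dx": 0, "dy": 0, "dz": 0, "rx": 0, "ry": 0, "rz": 0, "claw": 0.06}, {"dx": 0, "dy": 0, "dz": 0, "rx": 0, "ry": 0, "rz": 0, "claw": 0.06}]'

```text
clock: 24.6
ee_pos: [0.6042, -0.2476, 0.1127]
ee_rot: [-0.0, -0.042, 0.999, 0.0]
wrist_force: [0.6, -0.8, 0.4]
grip_width: 0.701
finger_force: 0.0
```

Run:
```python
from h import *
m,im,o=look(["retainer"],"w7.png")
for n,g in (("retainer",[.6038,-.2476]),):
    if n in o: q=fit(m,n,o[n][1],.004,g); plan(q[0],q[1],.006)
```

```text
retainer 0.94 px 324 198 cent [ 0.5997 -0.2483] rect mm [ 600.1 -248.6] [34.3 33.4] 23.5
clock 24.7 tcp [ 0.6041 -0.2476  0.1127] yaw of tool y 4.82
FIT retainer [ 0.6039 -0.2476] iou 0.908
rz 0.0 dx 0.0003 dy -0.0 dz 0.1067 tilt [-1.e-04  0.e+00 -1.e+00]
```

View pics/w7.png

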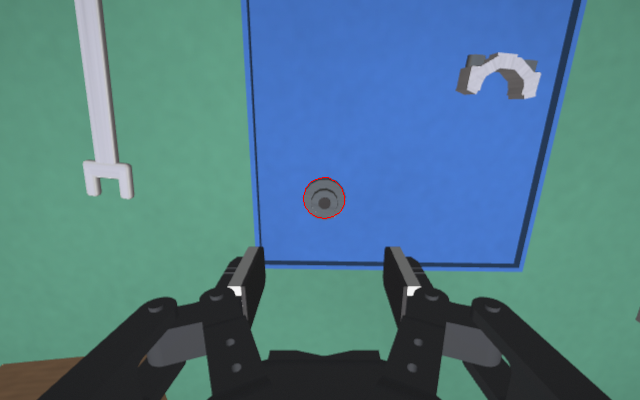

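The retainer is at (324,199), centred between the fingers. I'll grip it low on the flange.

Request:
drive_tool --rows '[{"dx": 0, "dy": 0, "dz": 0.04, "rx": 0, "ry": 0, "rz": 0, "claw": 0.06}, {"dx": 0, "dy": 0, "dz": 0.04, "rx": 0, "ry": 0, "rz": 0, "claw": 0.06}, {"dx": 0, "dy": 0, "dz": 0.02, "rx": 0, "ry": 0, "rz": 0, "claw": 0.05}, {"dx": 0, "dy": 0, "dz": 0.008, "rx": 0, "ry": 0, "rz": 0, "claw": 0.045}, {"dx": 0, "dy": 0, "dz": 0, "rx": 0, "ry": 0, "rz": 0, "claw": 0.042}, {"dx": 0, "dy": 0, "dz": 0, "rx": 0, "ry": 0, "rz": 0, "claw": 0.03}, {"dx": 0, "dy": 0, "dz": 0, "rx": 0, "ry": 0, "rz": 0, "claw": 0.03}, {"dx": 0, "dy": 0, "dz": 0, "rx": 0, "ry": 0, "rz": 0, "claw": 0.03}, {"dx": 0, "dy": 0, "dz": 0, "rx": 0, "ry": 0, "rz": 0, "claw": 0.03}, {"dx": 0, "dy": 0, "dz": 0, "rx": 0, "ry": 0, "rz": 0, "claw": 0.03}]' --squeeze 30

```text
clock: 25.95
ee_pos: [0.6053, -0.248, 0.0062]
ee_rot: [0.001, -0.042, 0.999, -0.001]
wrist_force: [-0.9, -0.8, 5.9]
grip_width: 0.395
finger_force: 30.4
```

Request:
drive_tool --rows '[{"dx": 0, "dy": 0, "dz": -0.02, "rx": 0, "ry": 0, "rz": 0, "claw": 0.03}, {"dx": 0, "dy": 0, "dz": -0.04, "rx": 0, "ry": 0, "rz": 0, "claw": 0.03}, {"dx": 0, "dy": 0, "dz": -0.04, "rx": 0, "ry": 0, "rz": 0, "claw": 0.03}, {"dx": 0, "dy": 0, "dz": -0.04, "rx": 0, "ry": 0, "rz": 0, "claw": 0.03}, {"dx": 0, "dy": 0, "dz": 0, "rx": 0, "ry": 0, "rz": 0, "claw": 0.03}, {"dx": 0, "dy": 0, "dz": 0, "rx": 0, "ry": 0, "rz": 0, "claw": 0.03}, {"dx": 0, "dy": 0, "dz": 0, "rx": 0, "ry": 0, "rz": 0, "claw": 0.03}, {"dx": 0, "dy": 0, "dz": 0, "rx": 0, "ry": 0, "rz": 0, "claw": 0.03}, {"dx": 0, "dy": 0, "dz": 0, "rx": 0, "ry": 0, "rz": 0, "claw": 0.03}, {"dx": 0, "dy": 0, "dz": 0, "rx": 0, "ry": 0, "rz": 0, "claw": 0.03}]'

```text
clock: 27.2
ee_pos: [0.6041, -0.2475, 0.1444]
ee_rot: [-0.0, -0.042, 0.999, 0.0]
wrist_force: [-0.0, 0.5, -1.2]
grip_width: 0.393
finger_force: 29.9
```

Run:
```python
from h import *
m,im,o=look([],"w8.png"); plan(.6298,.2732,.145)
```

```text
clock 27.25 tcp [ 0.6042 -0.2475  0.1445] yaw of tool y 4.82
rz 0.0 dx -0.0693 dy 0.5167 dz -0.0005 tilt [-3.e-04  2.e-04 -1.e+00]
```

View pics/w8.png

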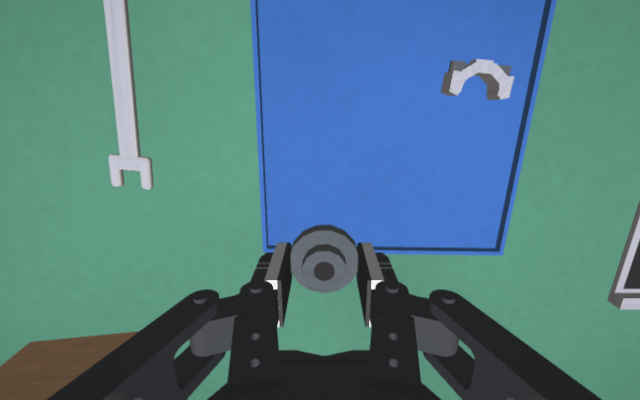

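The retainer is held level at (324,258). Carrying it over.

Request:
drive_tool --rows '[{"dx": -0.007, "dy": 0.0517, "dz": 0, "rx": 0, "ry": 0, "rz": 0, "claw": 0.03}, {"dx": -0.007, "dy": 0.0517, "dz": 0, "rx": 0, "ry": 0, "rz": 0, "claw": 0.03}, {"dx": -0.007, "dy": 0.0517, "dz": 0, "rx": 0, "ry": 0, "rz": 0, "claw": 0.03}, {"dx": -0.007, "dy": 0.0517, "dz": 0, "rx": 0, "ry": 0, "rz": 0, "claw": 0.03}, {"dx": -0.007, "dy": 0.0517, "dz": 0, "rx": 0, "ry": 0, "rz": 0, "claw": 0.03}, {"dx": -0.007, "dy": 0.0517, "dz": 0, "rx": 0, "ry": 0, "rz": 0, "claw": 0.03}, {"dx": -0.007, "dy": 0.0517, "dz": 0, "rx": 0, "ry": 0, "rz": 0, "claw": 0.03}, {"dx": -0.007, "dy": 0.0517, "dz": 0, "rx": 0, "ry": 0, "rz": 0, "claw": 0.03}, {"dx": -0.007, "dy": 0.0517, "dz": 0, "rx": 0, "ry": 0, "rz": 0, "claw": 0.03}, {"dx": -0.006, "dy": 0.0517, "dz": 0, "rx": 0, "ry": 0, "rz": 0, "claw": 0.03}]'

```text
clock: 28.5
ee_pos: [0.6296, 0.2752, 0.145]
ee_rot: [0.0, -0.042, 0.999, 0.0]
wrist_force: [0.8, 0.4, 0.2]
grip_width: 0.393
finger_force: 30.0
```

Request:
drive_tool --rows '[{"dx": 0, "dy": 0, "dz": 0, "rx": 0, "ry": 0, "rz": 0, "claw": 0.03}, {"dx": 0, "dy": 0, "dz": 0, "rx": 0, "ry": 0, "rz": 0, "claw": 0.03}, {"dx": 0, "dy": 0, "dz": 0, "rx": 0, "ry": 0, "rz": 0, "claw": 0.03}, {"dx": 0, "dy": 0, "dz": 0, "rx": 0, "ry": 0, "rz": 0, "claw": 0.03}, {"dx": 0, "dy": 0, "dz": 0, "rx": 0, "ry": 0, "rz": 0, "claw": 0.03}, {"dx": 0, "dy": 0, "dz": 0, "rx": 0, "ry": 0, "rz": 0, "claw": 0.03}, {"dx": 0, "dy": 0, "dz": 0, "rx": 0, "ry": 0, "rz": 0, "claw": 0.03}, {"dx": 0, "dy": 0, "dz": 0, "rx": 0, "ry": 0, "rz": 0, "claw": 0.03}, {"dx": 0, "dy": 0, "dz": 0, "rx": 0, "ry": 0, "rz": 0, "claw": 0.03}, {"dx": 0, "dy": 0, "dz": 0, "rx": 0, "ry": 0, "rz": 0, "claw": 0.03}]'

```text
clock: 29.75
ee_pos: [0.6295, 0.2735, 0.1448]
ee_rot: [-0.0, -0.042, 0.999, -0.0]
wrist_force: [-0.8, -0.4, -0.4]
grip_width: 0.395
finger_force: 30.0
```

Run:
```python
from h import *
m,im,o=look(["tappet","retainer"],"w9.png")
t=ctrl.sense()["ee_pos"]
if "tappet" in o: fit(m,"tappet",o["tappet"][1],.006,[.6298,.2732])
if "retainer" in o: fit(m,"retainer",o["retainer"][1],t[2]-.0022,t[:2])
plan(.6298,.2732,.0365)
```

```text
tappet 0.62 px 324 193 cent [0.6268 0.2731] rect mm [626.9 273.4] [37.2 29.9] 3.9
retainer 0.57 px 324 258 cent [0.6965 0.2788] rect mm [698.4 278.9] [73.4 65.9] 4.8
clock 29.9 tcp [0.6294 0.2735 0.1448] yaw of tool y 4.83
FIT tappet [0.6297 0.2735] iou 0.915
FIT retainer [0.6287 0.2731] iou 0.925
rz 0.0 dx -0.0003 dy -0.0003 dz 0.1083 tilt [-1.e-04 -0.e+00 -1.e+00]
```

View pics/w9.png

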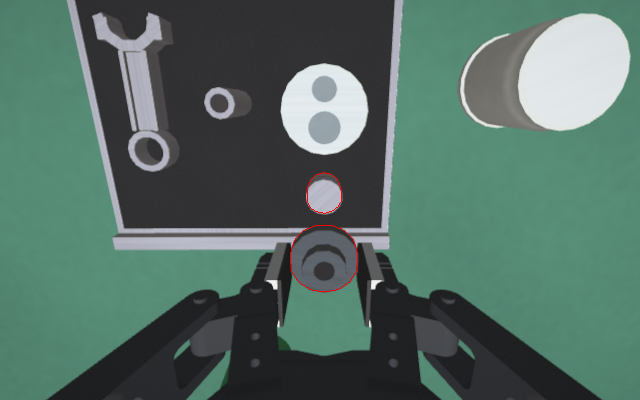

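The tappet (324,193) and the held retainer (324,258) are in line; only about 1 mm to correct in x.

Request:
drive_tool --rows '[{"dx": -0.001, "dy": 0, "dz": 0.03, "rx": 0, "ry": 0, "rz": 0, "claw": 0.03}, {"dx": 0, "dy": 0, "dz": 0.035, "rx": 0, "ry": 0, "rz": 0, "claw": 0.03}, {"dx": 0, "dy": 0, "dz": 0.025, "rx": 0, "ry": 0, "rz": 0, "claw": 0.03}, {"dx": 0, "dy": 0, "dz": 0.012, "rx": 0, "ry": 0, "rz": 0, "claw": 0.03}, {"dx": 0, "dy": 0, "dz": 0.006, "rx": 0, "ry": 0, "rz": 0, "claw": 0.03}, {"dx": 0, "dy": 0, "dz": 0, "rx": 0, "ry": 0, "rz": 0, "claw": 0.03}, {"dx": 0, "dy": 0, "dz": 0, "rx": 0, "ry": 0, "rz": 0, "claw": 0.03}, {"dx": 0, "dy": 0, "dz": 0, "rx": 0, "ry": 0, "rz": 0, "claw": 0.03}, {"dx": 0, "dy": 0, "dz": 0, "rx": 0, "ry": 0, "rz": 0, "claw": 0.03}, {"dx": 0, "dy": 0, "dz": 0, "rx": 0, "ry": 0, "rz": 0, "claw": 0.03}]'

```text
clock: 31.15
ee_pos: [0.6305, 0.2735, 0.0369]
ee_rot: [0.0, -0.042, 0.999, 0.0]
wrist_force: [-0.0, 0.2, 0.1]
grip_width: 0.401
finger_force: 30.0
```

Request:
drive_tool --rows '[{"dx": 0, "dy": 0, "dz": 0.0005, "rx": 0, "ry": 0, "rz": 0, "claw": 0.03}, {"dx": 0, "dy": 0, "dz": 0, "rx": 0, "ry": 0, "rz": 0, "claw": 0.034}, {"dx": 0, "dy": 0, "dz": 0, "rx": 0, "ry": 0, "rz": 0, "claw": 0.036}, {"dx": 0, "dy": 0, "dz": 0, "rx": 0, "ry": 0, "rz": 0, "claw": 0.04}, {"dx": 0, "dy": 0, "dz": 0, "rx": 0, "ry": 0, "rz": 0, "claw": 0.05}, {"dx": 0, "dy": 0, "dz": 0, "rx": 0, "ry": 0, "rz": 0, "claw": 0.055}, {"dx": 0, "dy": 0, "dz": -0.02, "rx": 0, "ry": 0, "rz": 0, "claw": 0.055}, {"dx": 0, "dy": 0, "dz": -0.05, "rx": 0, "ry": 0, "rz": 0, "claw": 0.055}, {"dx": 0, "dy": 0, "dz": -0.05, "rx": 0, "ry": 0, "rz": 0, "claw": 0.055}, {"dx": 0, "dy": 0, "dz": 0, "rx": 0, "ry": 0, "rz": 0, "claw": 0.055}]'

```text
clock: 32.4
ee_pos: [0.6349, 0.2753, 0.1651]
ee_rot: [0.006, -0.042, 0.999, 0.002]
wrist_force: [0.5, 0.0, -0.4]
grip_width: 0.645
finger_force: 0.0
```

Run:
```python
from h import *
m,im,o=look(["retainer","piston"],"w10.png")
if "retainer" in o: fit(m,"retainer",o["retainer"][1],.034,[.63,.273])
plan(.4963,-.1287,.15,-.019)
```

```text
retainer 0.56 px 322 183 cent [0.6336 0.2734] rect mm [634.2 273.4] [38.2 36. ] 4.8
piston 0.78 px 321 99 cent [0.5561 0.2668] rect mm [557.  266.9] [62.  62.7] 35.6
clock 32.55 tcp [0.6302 0.2734 0.1567] yaw of tool y 4.83
FIT retainer [0.6298 0.2732] iou 0.887
rz 0.1032 dx 0.1262 dy -0.4046 dz 0.0067 tilt [ 1.e-04  1.e-04 -1.e+00]
```

View pics/w10.png

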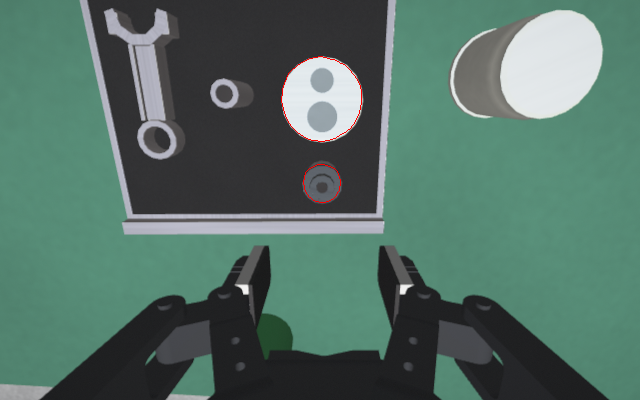

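The retainer sits on the tappet at (322,184), centred within 1 mm. Now the cap.

Request:
drive_tool --rows '[{"dx": 0, "dy": 0, "dz": 0, "rx": 0, "ry": 0, "rz": 0.103, "claw": 0.08}, {"dx": 0.014, "dy": -0.045, "dz": 0, "rx": 0, "ry": 0, "rz": 0, "claw": 0.08}, {"dx": 0.014, "dy": -0.045, "dz": 0, "rx": 0, "ry": 0, "rz": 0, "claw": 0.08}, {"dx": 0.014, "dy": -0.045, "dz": 0, "rx": 0, "ry": 0, "rz": 0, "claw": 0.08}, {"dx": 0.014, "dy": -0.045, "dz": 0, "rx": 0, "ry": 0, "rz": 0, "claw": 0.08}, {"dx": 0.014, "dy": -0.045, "dz": 0, "rx": 0, "ry": 0, "rz": 0, "claw": 0.08}, {"dx": 0.014, "dy": -0.045, "dz": 0, "rx": 0, "ry": 0, "rz": 0, "claw": 0.08}, {"dx": 0.014, "dy": -0.045, "dz": 0, "rx": 0, "ry": 0, "rz": 0, "claw": 0.08}, {"dx": 0.014, "dy": -0.045, "dz": 0, "rx": 0, "ry": 0, "rz": 0, "claw": 0.08}, {"dx": 0.014, "dy": -0.045, "dz": 0, "rx": 0, "ry": 0, "rz": 0, "claw": 0.08}]'

```text
clock: 33.8
ee_pos: [0.4947, -0.1299, 0.1544]
ee_rot: [-0.002, 0.009, 1.0, 0.001]
wrist_force: [-0.1, -0.0, -0.2]
grip_width: 0.934
finger_force: 0.0
```

Request:
drive_tool --rows '[{"dx": 0, "dy": 0, "dz": 0.02, "rx": 0, "ry": 0, "rz": 0, "claw": 0.08}, {"dx": 0, "dy": 0, "dz": 0.02, "rx": 0, "ry": 0, "rz": 0, "claw": 0.08}, {"dx": 0, "dy": 0, "dz": 0, "rx": 0, "ry": 0, "rz": 0, "claw": 0.08}, {"dx": 0, "dy": 0, "dz": 0, "rx": 0, "ry": 0, "rz": 0, "claw": 0.08}, {"dx": 0, "dy": 0, "dz": 0, "rx": 0, "ry": 0, "rz": 0, "claw": 0.08}, {"dx": 0, "dy": 0, "dz": 0, "rx": 0, "ry": 0, "rz": 0, "claw": 0.08}, {"dx": 0, "dy": 0, "dz": 0, "rx": 0, "ry": 0, "rz": 0, "claw": 0.08}, {"dx": 0, "dy": 0, "dz": 0, "rx": 0, "ry": 0, "rz": 0, "claw": 0.08}, {"dx": 0, "dy": 0, "dz": 0, "rx": 0, "ry": 0, "rz": 0, "claw": 0.08}, {"dx": 0, "dy": 0, "dz": 0, "rx": 0, "ry": 0, "rz": 0, "claw": 0.08}]'

```text
clock: 35.05
ee_pos: [0.4969, -0.129, 0.1163]
ee_rot: [-0.0, 0.009, 1.0, -0.0]
wrist_force: [-0.1, -1.0, -0.6]
grip_width: 0.934
finger_force: 0.0
```

Run:
```python
from h import *
m,im,o=look(["cap"],"w11.png")
q=fit(m,"cap",o["cap"][1],.004,[.4963,-.1287,-.02]); plan(q[0],q[1],.008,q[2])
v=cv2.imread("pics/w11.png"); Rz=R.from_euler("z",q[2]).as_matrix()
h=cv2.convexHull(proj(m,SH["cap"]@Rz.T+[q[0],q[1],.004]).astype(np.float32)).astype(int); cv2.polylines(v,[h],True,(0,255,0),1)
u=proj(m,[q[0],q[1],.014])[0].astype(int)
c=v[max(u[1]-75,0):u[1]+75,u[0]-100:u[0]+100]; cv2.imwrite("pics/w11c.png",cv2.resize(c,None,fx=4,fy=4,interpolation=2))
```

```text
cap 0.69 px 324 197 cent [ 0.4916 -0.1288] rect mm [ 493.5 -129.2] [33.4 50.5] 0.1
clock 35.15 tcp [ 0.4968 -0.129   0.1162] yaw of tool y -1.08
FIT cap [ 0.4961 -0.129  -0.0184] iou 0.866
rz -0.0004 dx 0.0008 dy 0.0 dz 0.1082 tilt [-1.e-04  0.e+00 -1.e+00]
```

View pics/w11c.png

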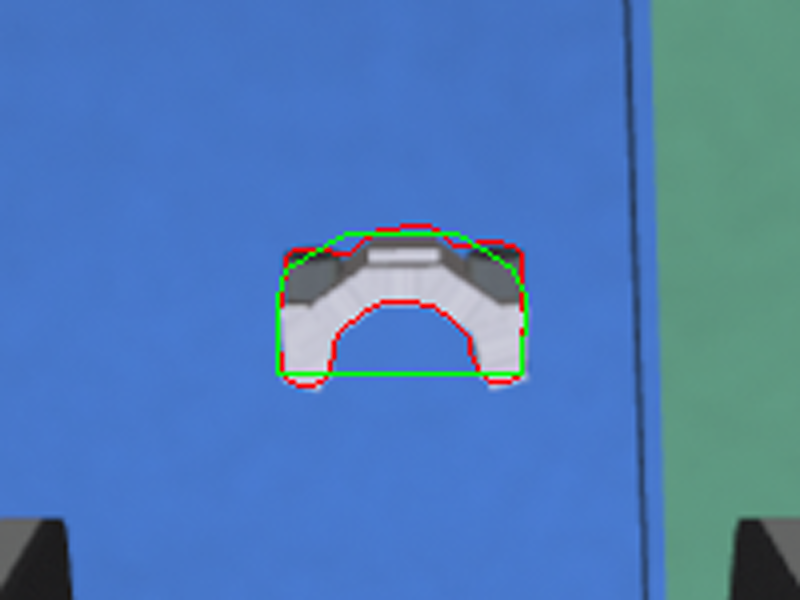

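The cap lies square to the tool. Its tips, at about (300,387) and (500,384) in the crop, reach slightly past the model, so I'll measure where they really are.

Run:
```python
from h import *
m,im,o=look(["cap"]); c=o["cap"][1]
w=world(m,c,.024); yc=np.median(w[:,1])
L=w[w[:,1]>yc]; Rr=w[w[:,1]<yc]
a,b=L[L[:,0].argsort()[-3:]].mean(0),Rr[Rr[:,0].argsort()[-3:]].mean(0)
print("tips",a,b,"yaw",np.arctan2(-(a-b)[0],(a-b)[1]),"y-range",w[:,1].min(),w[:,1].max())
plan((a+b)[0]/2-.010,(a+b)[1]/2,.009)
```

```text
cap 0.57 px 325 197 cent [ 0.4916 -0.1285] rect mm [ 494.2 -128.3] [49.9 31.9] 87.7
clock 35.25 tcp [ 0.4969 -0.1291  0.1163] yaw of tool y -1.08
tips [ 0.51038867 -0.10823474] [ 0.50899612 -0.14960259] yaw -0.03364994578085829 y-range -0.15357659065606286 -0.10388151863669255
rz 0.0 dx -0.0028 dy 0.0002 dz 0.1073 tilt [-0.  0. -1.]
```

Request:
drive_tool --rows '[{"dx": -0.003, "dy": 0, "dz": 0.02, "rx": 0, "ry": 0, "rz": 0.008, "claw": 0.08}, {"dx": 0, "dy": 0, "dz": 0.04, "rx": 0, "ry": 0, "rz": 0, "claw": 0.08}, {"dx": 0, "dy": 0, "dz": 0.03, "rx": 0, "ry": 0, "rz": 0, "claw": 0.075}, {"dx": 0, "dy": 0, "dz": 0.021, "rx": 0, "ry": 0, "rz": 0, "claw": 0.07}, {"dx": 0, "dy": 0, "dz": 0, "rx": 0, "ry": 0, "rz": 0, "claw": 0.06}, {"dx": 0, "dy": 0, "dz": 0, "rx": 0, "ry": 0, "rz": 0, "claw": 0.042}, {"dx": 0, "dy": 0, "dz": 0, "rx": 0, "ry": 0, "rz": 0, "claw": 0.042}, {"dx": 0, "dy": 0, "dz": 0, "rx": 0, "ry": 0, "rz": 0, "claw": 0.042}, {"dx": 0, "dy": 0, "dz": 0, "rx": 0, "ry": 0, "rz": 0, "claw": 0.042}, {"dx": 0, "dy": 0, "dz": 0, "rx": 0, "ry": 0, "rz": 0, "claw": 0.042}]' --squeeze 45

```text
clock: 36.5
ee_pos: [0.5001, -0.1292, 0.0057]
ee_rot: [0.0, 0.013, 1.0, -0.0]
wrist_force: [-1.1, 0.5, 1.3]
grip_width: 0.571
finger_force: 47.2
```

Request:
drive_tool --rows '[{"dx": 0, "dy": 0, "dz": -0.02, "rx": 0, "ry": 0, "rz": 0, "claw": 0.042}, {"dx": 0, "dy": 0, "dz": -0.04, "rx": 0, "ry": 0, "rz": 0, "claw": 0.042}, {"dx": 0, "dy": 0, "dz": -0.04, "rx": 0, "ry": 0, "rz": 0, "claw": 0.042}, {"dx": 0, "dy": 0, "dz": -0.04, "rx": 0, "ry": 0, "rz": 0, "claw": 0.042}, {"dx": 0, "dy": 0, "dz": 0, "rx": 0, "ry": 0, "rz": 0, "claw": 0.042}, {"dx": 0, "dy": 0, "dz": 0, "rx": 0, "ry": 0, "rz": 0, "claw": 0.042}, {"dx": 0, "dy": 0, "dz": 0, "rx": 0, "ry": 0, "rz": 0, "claw": 0.042}, {"dx": 0, "dy": 0, "dz": 0, "rx": 0, "ry": 0, "rz": 0, "claw": 0.042}, {"dx": 0, "dy": 0, "dz": 0, "rx": 0, "ry": 0, "rz": 0, "claw": 0.042}, {"dx": 0, "dy": 0, "dz": 0, "rx": 0, "ry": 0, "rz": 0, "claw": 0.042}]'

```text
clock: 37.75
ee_pos: [0.4997, -0.1291, 0.1449]
ee_rot: [-0.0, 0.013, 1.0, 0.0]
wrist_force: [-0.5, -0.1, -1.4]
grip_width: 0.572
finger_force: 47.2
```

Run:
```python
from h import *
m,im,o=look(["cap"],"w12.png"); plan(.4636,.1086,.143,.0849); print(ctrl.sense()["joints"].round(2))
```

```text
cap 0.64 px 323 259 cent [ 0.5658 -0.1315] rect mm [ 572.7 -131.5] [103.3  74.3] 88.4
clock 37.85 tcp [ 0.4999 -0.1291  0.1452] yaw of tool y -1.53
rz -0.1116 dx 0.016 dy 0.2399 dz 0.0022 tilt [-1.e-04  1.e-04 -1.e+00]
[-0.3   0.04  2.03  0.    1.08 -1.85]
```

View pics/w12.png

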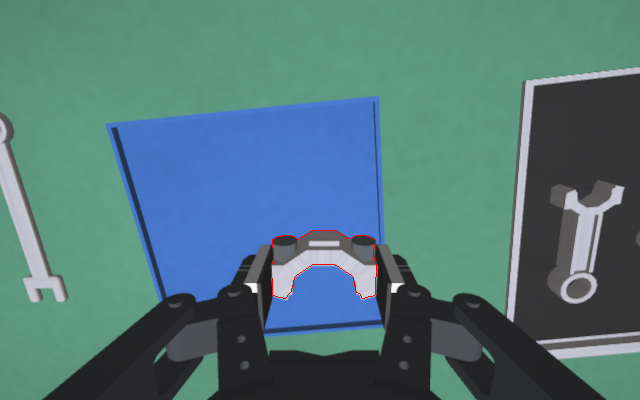

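The cap is held square: its tips are at (283,297) and (365,297), and the bolt lugs face back. I'll measure the tip offset in the tool, and the rod's end face from the first tray view.

Run:
```python
from h import *
import pickle
def tips(m,c,z,ax,ctr):
    "extreme points along direction ax on either side of ctr"
    w=world(m,c,z); lat=np.array([-ax[1],ax[0]]); s=(w-ctr)@lat; out=[]
    for sel in (w[s>.004],w[s<-.004]):
        e=sel@ax; out.append(sel[e>e.max()-.0015].mean(0))
    return np.array(out)
m=cam("wrist");ctrl.read_camera("wrist");t=ctrl.sense()["ee_pos"];a=yaw();ux=np.array([np.cos(a),np.sin(a)])
d=det("wrist","cap");c=max(cv2.findContours(d["mask"].astype(np.uint8),0,2)[0],key=cv2.contourArea)[:,0]
T=tips(m,c,t[2]+.0183,ux,t[:2]); off=T-t[:2]; fwd=(off@ux).mean(); print("cap tips fwd",off@ux,"lat",off@[-ux[1],ux[0]])
m2,_,o=pickle.load(open("w2.pkl","rb")); r=np.array([.5603,.1168]); rx=np.array([np.cos(.0849),np.sin(.0849)])
E=tips(m2,o["rod"][1],.026,-rx,r); print("rod tips",E,"along",(E-r)@rx,"lat",(E-r)@[-rx[1],rx[0]])
w=world(m2,o["rod"][1],.026); print("rod front/back along",((w-r)@rx).min(),((w-r)@rx).max())
```

```text
cap tips fwd [0.01016369 0.01006293] lat [ 0.01995188 -0.02027821]
rod tips [[0.5023969  0.09498903]
 [0.49929534 0.13177724]] along [-0.05954407 -0.05951489] lat [-0.01682234  0.02009637]
rod front/back along -0.060228865245211066 0.06038464466099489
```

Request:
drive_tool --rows '[{"dx": 0, "dy": 0, "dz": 0, "rx": 0, "ry": 0, "rz": -0.1116, "claw": 0.042}, {"dx": 0.0025, "dy": 0.04, "dz": 0, "rx": 0, "ry": 0, "rz": 0, "claw": 0.042}, {"dx": 0.0025, "dy": 0.04, "dz": 0, "rx": 0, "ry": 0, "rz": 0, "claw": 0.042}, {"dx": 0.0025, "dy": 0.04, "dz": 0, "rx": 0, "ry": 0, "rz": 0, "claw": 0.042}, {"dx": 0.0025, "dy": 0.04, "dz": 0, "rx": 0, "ry": 0, "rz": 0, "claw": 0.042}, {"dx": 0.0025, "dy": 0.04, "dz": 0, "rx": 0, "ry": 0, "rz": 0, "claw": 0.042}, {"dx": 0.002, "dy": 0.04, "dz": 0, "rx": 0, "ry": 0, "rz": 0, "claw": 0.042}, {"dx": 0, "dy": 0, "dz": 0, "rx": 0, "ry": 0, "rz": 0, "claw": 0.042}, {"dx": 0, "dy": 0, "dz": 0, "rx": 0, "ry": 0, "rz": 0, "claw": 0.042}, {"dx": 0, "dy": 0, "dz": 0, "rx": 0, "ry": 0, "rz": 0, "claw": 0.042}]'

```text
clock: 39.2
ee_pos: [0.4653, 0.108, 0.1453]
ee_rot: [0.0, -0.042, 0.999, -0.0]
wrist_force: [0.5, 0.0, -2.0]
grip_width: 0.574
finger_force: 47.4
```

Run:
```python
from h import *
plan(.4651,.1087,.0078,.0849)
m=cam("top");ctrl.read_camera("top");d=det("top","rod")
if d:
    c=max(cv2.findContours(d["mask"].astype(np.uint8),0,2)[0],key=cv2.contourArea)[:,0]; fit(m,"rod",c,.006,[.56,.117,.085])
m=cam("scene");ctrl.read_camera("scene");d=det("scene","rod")
if d:
    c=max(cv2.findContours(d["mask"].astype(np.uint8),0,2)[0],key=cv2.contourArea)[:,0]; fit(m,"rod",c,.006,[.56,.117,.085])
```

```text
rz -0.0012 dx 0.0001 dy 0.0008 dz 0.1375 tilt [ 0.e+00 -3.e-04 -1.e+00]
FIT rod [0.5668 0.1075 0.2319] iou 0.328
FIT rod [0.5646 0.117  0.0694] iou 0.914
```

Request:
drive_tool --rows '[{"dx": 0, "dy": 0.0005, "dz": 0.03, "rx": 0, "ry": 0, "rz": 0, "claw": 0.042}, {"dx": 0, "dy": 0, "dz": 0.04, "rx": 0, "ry": 0, "rz": 0, "claw": 0.042}, {"dx": 0, "dy": 0, "dz": 0.04, "rx": 0, "ry": 0, "rz": 0, "claw": 0.042}, {"dx": 0, "dy": 0, "dz": 0.018, "rx": 0, "ry": 0, "rz": 0, "claw": 0.042}, {"dx": 0, "dy": 0, "dz": 0.0085, "rx": 0, "ry": 0, "rz": 0, "claw": 0.042}, {"dx": 0, "dy": 0, "dz": 0, "rx": 0, "ry": 0, "rz": 0, "claw": 0.042}, {"dx": 0, "dy": 0, "dz": 0, "rx": 0, "ry": 0, "rz": 0, "claw": 0.042}, {"dx": 0, "dy": 0, "dz": 0, "rx": 0, "ry": 0, "rz": 0, "claw": 0.042}, {"dx": 0, "dy": 0, "dz": 0, "rx": 0, "ry": 0, "rz": 0, "claw": 0.042}, {"dx": 0, "dy": 0, "dz": 0, "rx": 0, "ry": 0, "rz": 0, "claw": 0.042}]'

```text
clock: 40.65
ee_pos: [0.4652, 0.1093, 0.009]
ee_rot: [0.0, -0.042, 0.999, 0.0]
wrist_force: [-0.3, -0.3, -2.2]
grip_width: 0.572
finger_force: 47.5
```

Request:
drive_tool --rows '[{"dx": 0, "dy": 0, "dz": 0.0005, "rx": 0, "ry": 0, "rz": 0, "claw": 0.042}, {"dx": 0, "dy": 0, "dz": 0, "rx": 0, "ry": 0, "rz": 0, "claw": 0.049}, {"dx": 0, "dy": 0, "dz": 0, "rx": 0, "ry": 0, "rz": 0, "claw": 0.052}, {"dx": 0, "dy": 0, "dz": 0, "rx": 0, "ry": 0, "rz": 0, "claw": 0.058}, {"dx": 0, "dy": 0, "dz": 0, "rx": 0, "ry": 0, "rz": 0, "claw": 0.065}, {"dx": 0, "dy": 0, "dz": 0, "rx": 0, "ry": 0, "rz": 0, "claw": 0.068}, {"dx": 0, "dy": 0, "dz": -0.02, "rx": 0, "ry": 0, "rz": 0, "claw": 0.068}, {"dx": 0, "dy": 0, "dz": -0.05, "rx": 0, "ry": 0, "rz": 0, "claw": 0.068}, {"dx": 0, "dy": 0, "dz": -0.06, "rx": 0, "ry": 0, "rz": 0, "claw": 0.068}, {"dx": 0, "dy": 0, "dz": -0.06, "rx": 0, "ry": 0, "rz": 0, "claw": 0.068}]'

```text
clock: 41.9
ee_pos: [0.4646, 0.1092, 0.1999]
ee_rot: [-0.0, -0.042, 0.999, -0.0]
wrist_force: [1.3, 0.8, -0.5]
grip_width: 0.795
finger_force: 0.0
```

Request:
drive_tool --rows '[{"dx": -0.03, "dy": 0.01, "dz": -0.01, "rx": 0, "ry": 0, "rz": 0, "claw": 0.068}, {"dx": -0.03, "dy": 0.01, "dz": -0.01, "rx": 0, "ry": 0, "rz": 0, "claw": 0.068}, {"dx": -0.03, "dy": 0.01, "dz": -0.01, "rx": 0, "ry": 0, "rz": 0, "claw": 0.068}, {"dx": -0.03, "dy": 0.01, "dz": 0, "rx": 0, "ry": 0, "rz": 0, "claw": 0.068}, {"dx": 0, "dy": 0, "dz": 0, "rx": 0, "ry": 0, "rz": 0, "claw": 0.068}, {"dx": 0, "dy": 0, "dz": 0, "rx": 0, "ry": 0, "rz": 0, "claw": 0.068}, {"dx": 0, "dy": 0, "dz": 0, "rx": 0, "ry": 0, "rz": 0, "claw": 0.068}, {"dx": 0, "dy": 0, "dz": 0, "rx": 0, "ry": 0, "rz": 0, "claw": 0.068}, {"dx": 0, "dy": 0, "dz": 0, "rx": 0, "ry": 0, "rz": 0, "claw": 0.068}, {"dx": 0, "dy": 0, "dz": 0, "rx": 0, "ry": 0, "rz": 0, "claw": 0.068}]'

```text
clock: 43.15
ee_pos: [0.5811, 0.1593, 0.2284]
ee_rot: [0.0, -0.042, 0.999, 0.0]
wrist_force: [0.5, 0.5, 0.3]
grip_width: 0.8
finger_force: 0.0
```

Run:
```python
from h import *
m,im,o=look(["rod","cap","piston","pin","tappet","retainer"],"w13.png")
S0=dict(rod=[.56,.117,.085],cap=[.4635,.1086,.085],piston=[.558,.267],pin=[.5585,.193],retainer=[.63,.273])
for n,g in S0.items():
    if n in o: fit(m,n,o[n][1],.034 if n=="retainer" else .006,g)
v=cv2.imread("pics/w13.png")[:220,180:460]; cv2.imwrite("pics/w13c.png",cv2.resize(v,None,fx=2.7,fy=2.7,interpolation=2))
```

```text
rod 0.63 px 424 162 cent [0.5587 0.2716] rect mm [558.3 272.5] [81.6 69.1] 51.1
cap 0.7 px 285 55 cent [0.4605 0.1085] rect mm [462.6 108.8] [28.5 50.1] 4.8
piston 0.81 px 424 162 cent [0.5535 0.261 ] rect mm [553.2 261.5] [71.9 61.6] 51.7
pin 0.91 px 356 159 cent [0.5558 0.1905] rect mm [555.5 190.6] [29.5 20.6] 32.3
tappet 0.69 px 285 55 cent [0.4614 0.1097] rect mm [463.  109.7] [26.9 49. ] 4.8
retainer 0.6 px 417 223 cent [0.6353 0.2788] rect mm [635.5 278.8] [42.1 36.4] 51.0
clock 43.5 tcp [0.5813 0.1594 0.2282] yaw of tool y 4.86
FIT rod [0.56  0.117 0.085] iou 0.0
FIT cap [0.4615 0.1087 0.1057] iou 0.872
FIT piston [0.5569 0.266 ] iou 0.934
FIT pin [0.5587 0.1929] iou 0.907
FIT retainer [0.6291 0.272 ] iou 0.944
```

View pics/w13c.png

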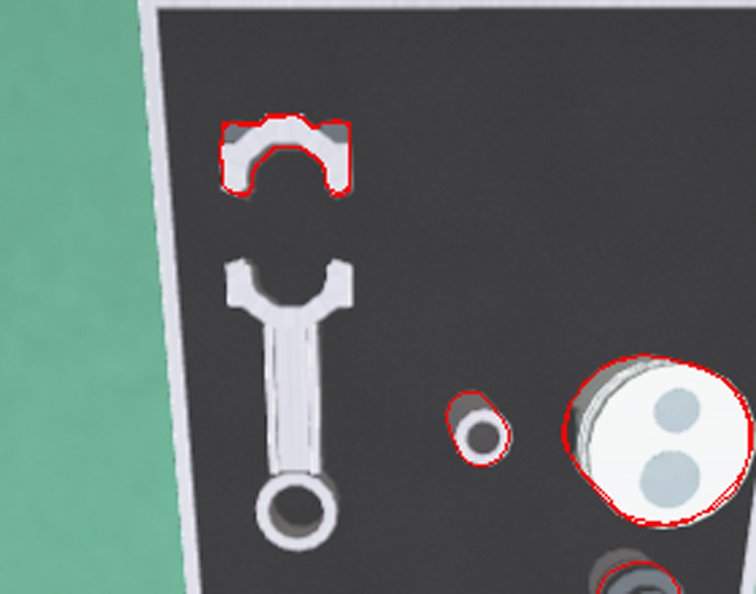

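Cap tips are at (236,193) and (340,193) in the crop, and rod tips at (240,262) and (340,262). I'll turn these pixels into positions to check the gap, line and squareness.

Run:
```python
from h import *
m=cam("wrist"); im=ctrl.read_camera("wrist")
g=im.astype(int).min(2); k=((g>125)).astype(np.uint8); k[:, :245]=0;k[:, 320:]=0;k[:30]=0;k[215:]=0
n,l,s,ce=cv2.connectedComponentsWithStats(k); 
for i in range(1,n):
    if s[i,4]<150: continue
    z=.026; c=max(cv2.findContours((l==i).astype(np.uint8),0,2)[0],key=cv2.contourArea)[:,0]
    w=world(m,c,z)*1000
    print("blob",s[i])
    a=.0849;X=np.array([np.cos(a),np.sin(a)]);Y=np.array([-X[1],X[0]])
    e=np.c_[w@X,w@Y]; print(" x",e[:,0].min().round(1),e[:,0].max().round(1),"y",e[:,1].min().round(1),e[:,1].max().round(1))
    for lo in range(int(e[:,0].min()),int(e[:,0].max()),8):
        q=e[(e[:,0]>=lo)&(e[:,0]<lo+8)][:,1]; 
        if len(q): print("  ",lo,"lat",q.min().round(1),q.max().round(1),"mid",((q.min()+q.max())/2).round(1))
    mid=(e[:,1].min()+e[:,1].max())/2
    for nm,sel in(("L",e[e[:,1]>mid+6]),("R",e[e[:,1]<mid-6])): print("  side",nm,sel[:,0].min().round(1),sel[:,0].max().round(1))
```

```text
blob [261  42  49  31 742]
 x 456.3 484.6 y 44.4 94.3
   456 lat 56.5 85.1 mid 70.8
   464 lat 44.9 94.3 mid 69.6
   472 lat 44.4 84.8 mid 64.6
   480 lat 45.0 94.0 mid 69.5
  side L 456.3 483.6
  side R 456.3 484.6
blob [ 263   96   48  108 2117]
 x 508.4 629.0 y 44.2 94.6
   508 lat 44.2 94.6 mid 69.4
   516 lat 54.7 83.8 mid 69.2
   524 lat 44.5 94.5 mid 69.5
   532 lat 58.0 80.1 mid 69.1
   548 lat 79.6 80.7 mid 80.1
   564 lat 57.9 59.0 mid 58.4
   588 lat 57.8 79.6 mid 68.7
   596 lat 53.9 81.8 mid 67.8
   604 lat 51.1 86.3 mid 68.7
   612 lat 52.0 86.1 mid 69.0
   620 lat 54.1 83.7 mid 68.9
  side L 508.4 627.7
  side R 508.4 627.7
blob [245 100   9 115 504]
 x 512.4 642.9 y 17.7 25.1
   512 lat 24.9 24.9 mid 24.9
   520 lat 23.9 24.9 mid 24.4
   536 lat 23.9 24.9 mid 24.4
   552 lat 23.9 25.0 mid 24.4
   560 lat 24.0 24.0 mid 24.0
   568 lat 25.0 25.0 mid 25.0
   576 lat 23.9 23.9 mid 23.9
   584 lat 25.0 25.0 mid 25.0
   592 lat 23.9 25.0 mid 24.5
   600 lat 17.8 18.8 mid 18.3
   608 lat 23.9 25.0 mid 24.5
   616 lat 17.8 18.9 mid 18.3
   624 lat 24.0 25.1 mid 24.5
   632 lat 17.7 18.8 mid 18.3
   640 lat 18.2 24.3 mid 21.3Traceback (most recent call last):
  File "<stdin>", line 16, in <module>
    return umr_minimum(a, axis, None, out, keepdims, initial, where)
ValueError: zero-size array to reduction operation minimum which has no identity
```

Everything checks: about 24 mm between cap and rod, lateral offset under 0.5 mm, and the rod hasn't moved. Handing in.

```bash
python3 -c "
from station import ctrl
print(ctrl.job_done())"
```

```text
the job is handed in; nothing more can be done
None
```

All four parts were placed in the order asked and the job is handed in at about 44 s; measured gaps were about 24.5 mm (piston to tappet) and 24 mm (rod to cap), the pin and retainer were within about 2 mm of target, the piston and rod did not move, and the oil filter and wrench were not touched.

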